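Warm the preserving jars

ROBOT

A 7-joint arm with a two-finger parallel gripper is mounted at the origin on the work surface. World frame = base frame: x ahead of the robot, y to its left, z up, the work surface at z = 0. Lengths are in m, angles in rad, forces in N, time in s.
With the tool pointing down it reaches from about 0.35 to 0.9 m from the base axis. Payload 8.1 kg.
Tool frame: the origin (TCP) lies between the finger pads, 19 mm behind the fingertips; this is the grasp point; z points along the fingers, y is the direction in which the jaws open and shut (so a half turn about z gives the same grasp; the last joint's range is limited). The gripper opens to 92 mm and grips with 3 to 60 N. Pads are 19 mm wide; open, the fingers measure 130 mm over their backs; the gripper's body (75 mm by 190 mm) begins 47 mm behind the grasp point.
Start: joints at [1.083, 0.434, 0.025, 1.573, -0.012, 1.134, -0.075], TCP at [0.235, -0.579, 0.246] pointing down, gripper open.
Joint ranges: [-2.62, 2.62], [-0.44, 2.09], [-1.27, 1.32], [0.08, 2.57], [-1.32, 4.46], [0.12, 2], [-2.74, 2.74]. Speed limits (rad/s): [2.22, 2.22, 3.01, 3.01, 3.14, 3.14, 3.14].

INTERFACE

Orientations are given as a rotation vector (axis times angle).
In Python, from cell import arm gives the robot as it stands. The module is installed in compiled form; this text tells all that it offers.
- The arm moves only by the tool jog_arm, never from a script. Its argument "moves" is a list of rows, each an object with "twist": the turn, a rotation vector about the tool's x, y, z in units of 10 degrees (1.0 is 10 degrees), a list of three; "xyz": the shift along the tool's x, y, z in units of 60 mm (1.0 is 60 mm), a list of three; "grip": the closure, from -1 (fully open) to 1 (shut). A call has 1 to 5 rows; each row is the pose to reach, as a shift and turn from the pose commanded when the call began, along the tool's axes at that moment; what a row does not reach only later rows make up. A row lasts 1/8 s, in which the tool goes at most 62.5 mm and 10.7 degrees, less where a joint would pass 70% of its speed; a pose out of reach is approached as far as the arm can. A call with a gripper value outside its range is refused whole. The fingers move at their own pace and stop on an object; "force" is the grip in N (left out, the last holds). Time passes only in rows, so rows that repeat a pose let the fingers close. It gives the time, the measured TCP pose, the force and the opening at its end, in the units of the state.
- arm.observe(): the state, without advancing time (a new reading comes with each control period).
- arm.get_image(name): name is "scene" or "top" or "wrist"; returns the picture (400x640x3 uint8, blue, green, red); there is no depth.
- arm.camera_params(name): a dict with "mtx" (3x3 intrinsics, pixels), "T" (4x4, takes a point from camera to world coordinates); the wrist camera has in their place "T_tool_cam" (4x4, takes a point from camera to tool coordinates, whose origin is the TCP and whose axes are the flange's). Camera axes: x right, y down, z forward; pixel columns grow to the right and rows downward; lengths in m; the calibration is good to about 2 mm. A picture is of the moment at which its call begins: read the wrist's pose just before it. camera_params takes no time and is no camera call.
- arm.sign_off(): hands the job in, once; it reports no verdict.
The state is a dict: "clock": time; "joints": joint angles; "dq": joint speeds; "joint_efforts": joint torques, N m; "position": TCP position; "ee_rot": TCP orientation; "force": force on the tool from outside, world axes, zero at the start; "ft_torque": the same for the moment, N m; "width": opening from 0.0 (shut) to 1.0 (fully open).
Only numpy, scipy, OpenCV 4.12 (cv2) and the standard library are available. Lean on these libraries where they do the work, as an engineer would, in place of code of your own. Each camera call takes 0.05 s, during which the arm holds its last target. There are 200 camera calls.

TASK

Get the empty jars warm for filling: brush the dust out of the tall jar, down to its bottom at least twice with the upper half of the jar in between, then stand it and every empty low jar from the carton upright on the hot plate of the warming tray. Only when all of them are on the plate, turn the thermostat wheel clockwise from off until the white pointer on its rim is at the long keep-warm mark on the far side, and leave the brush standing in its holder. Leave everything else where it is, including the closed jar of honey.

Things in the scene. Friction and masses are not known exactly. Their poses are not given: they have to be found in the camera images.
- tall_jar: empty tall glass jar, open top, 110 mm high, body 66 mm in diameter, neck (top 20 mm) 58 mm in diameter with a 50 mm mouth, wall 4 mm, bottom 6 mm thick, 240 g; starts standing on the table to the right of the tray; origin at the centre of its underside, z up
- jar1: empty low glass jar, open top, 70 mm high, body 66 mm in diameter, neck (top 20 mm) 58 mm in diameter, wall 4 mm, 160 g; starts standing in the carton (a carton holds 2 to 4 of them; None if absent); origin at the centre of its underside, z up
- jar2: empty low glass jar, open top, 70 mm high, body 66 mm in diameter, neck (top 20 mm) 58 mm in diameter, wall 4 mm, 160 g; starts standing in the carton (a carton holds 2 to 4 of them; None if absent); origin at the centre of its underside, z up
- jar3: empty low glass jar, open top, 70 mm high, body 66 mm in diameter, neck (top 20 mm) 58 mm in diameter, wall 4 mm, 160 g; starts standing in the carton (a carton holds 2 to 4 of them; None if absent); origin at the centre of its underside, z up
- jar4: empty low glass jar, open top, 70 mm high, body 66 mm in diameter, neck (top 20 mm) 58 mm in diameter, wall 4 mm, 160 g; starts standing in the carton (a carton holds 2 to 4 of them; None if absent); origin at the centre of its underside, z up
- brush: rigid jar brush 215 mm long, 80 g, round about its z axis: bristle head 34 mm in diameter from 0 to 85 mm, wire 8 mm in diameter, wooden handle 20 mm in diameter from 135 to 215 mm; origin at the flat bottom end of the bristle head, z towards the handle; starts standing handle up in the holder
- holder: fixed round steel brush holder at the right of the tray, open top, 80 mm high, 58 mm outside and 52 mm inside diameter (foot 68 mm), inner floor 6 mm up; origin at the centre of its underside
- carton: fixed low cardboard carton at the left of the tray, 302 x 82 mm and 35 mm high, floor and walls 3 mm, with the low jars in one row along its x, at about -108, -36, 36 and 108 mm (some places empty); origin at the centre of its underside
- tray: fixed electric warming tray, 240 mm (its x) by 420 mm (its y) and 55 mm high, steel hot plate at its +y (left) end and black control deck at its -y (right) end; origin at the centre of its underside, x points away from the robot when not turned
- plate (a point): centre of the top of the hot plate, 55 mm to the +y side of the tray origin, axes as the tray; the plate is 230 mm (x) by 290 mm (y) with a round steel guard rail 6 mm thick running round its edge on short posts, its top 29 mm above the plate; jars stand inside the rail
- wheel (a point): point on the axis of the thermostat wheel, 20 mm above its skirt, a good height for the TCP to grip; axes turn with the wheel. The wheel turns about a vertical axis on the control deck: round fluted grip 52 mm in diameter and 30 mm high on a skirt 76 mm in diameter whose top is 7 mm above the deck; centred 151 mm to the -y side of the tray's origin
- pointer (a point): tip of the white pointer on the rim of the wheel's skirt, 46 mm from the axis, 5 mm above the deck
- mark (a point): inner end of the long keep-warm mark on the control deck, straight out from the wheel's axis on its far side (the tray's +x); four short marks stand 0.5 rad apart beside it, and a white arc at the left of the wheel is the off zone
- thermo (a joint): angle of the thermostat wheel in rad, grows clockwise seen from above, 0 to 3.2; 0 to 0.6 is the off zone (starts in it), 2.0 has the pointer at the long mark; stays where it is left (friction 0.06 N m)
- can1: closed food can, 74 mm in diameter, 110 mm high, right near the robot; not part of the job
- can2: another such can, beyond the tray; not part of the job
- honey: closed jar of honey with a metal cap, 64 mm in diameter, 90 mm high, left near the robot; not part of the job
- lids: small stack of metal jar lids, 62 mm in diameter, 18 mm high, near the robot; not part of the job
- funnel: canning funnel, 110 mm in diameter, 75 mm high, wide end down, beyond the tray; not part of the job
- pectin: small packet, 35 x 80 x 110 mm, beyond the tray; not part of the job
- spoon: wooden spoon 260 mm long lying far right; not part of the job
Not all that is in view belongs to the job. What is shaped like the tall_jar but green or red is not meant.

How it is judged:
By the outcome, as a careful person would: the job done as asked, in the order asked, and still so for the second after the job is handed in, with the robot touching nothing.
Of jar1, jar2, jar3, jar4 only 2 to 4 are there at a start; the rules pass over those that are not, and their reading is None.
At some moment in a run one of jar1, jar2, jar3, jar4 may be knocked a few centimetres aside while the robot is not near it.
It also fails if it takes over 210 s, if anything falls off the work surface, if the arm or the gripper's body presses on something with over 40 N, if the wrist force passes 120 N, or if a joint passes its speed limit or range.

## Working session

There is one attempt and no reset: what is moved stays moved. The work goes in short steps, Python scripts to look and compute and a tool call to move; the robot and the scene stay as the last step left them, time stands still between calls to the robot, and variables do not carry over. Pictures are saved under pics/ and viewed, about 12 in all and at most 16, crops included, and the job is handed in when it is done.

Besides the shell and the picture viewer there is one more tool, called after "Request:" by a JSON object that holds its "method" and its "body", one argument or row to a line. jog_arm: Moves the arm, as the interface text tells. Its arguments: {"type":"object","properties":{"moves":{"type":"array","items":{"type":"object","properties":{"twist":{"type":"array","items":{"type":"number"}},"xyz":{"type":"array","items":{"type":"number"}},"grip":{"type":"number"}}}},"force":{"type":"number"}},"required":["moves"]}

```bash
ls; mkdir -p pics; python3 - <<'E'
from cell import arm
import cv2,numpy as np
np.set_printoptions(precision=4,suppress=True)
print(arm.observe())
for n in ("scene","top"):
    cv2.imwrite(f"pics/{n}0.png",arm.get_image(n)); p=arm.camera_params(n); print(n,p["mtx"],p["T"])
print(arm.camera_params("wrist"))
E
```

```text
pics
{'clock': 0.0, 'joints': array([ 1.0834,  0.4352,  0.025 ,  1.5741, -0.0116,  1.134 , -0.0751]), 'dq': array([ 0.0006, -0.0012,  0.0003, -0.0008, -0.0013, -0.001 , -0.0003]), 'joint_efforts': array([  0.0002, -66.7862,   0.9852, -31.4463,  -0.0603,   0.0429,
         0.0001]), 'position': array([ 0.2344, -0.5788,  0.2447]), 'ee_rot': array([-3.0821, -0.6004,  0.0006]), 'force': array([ 0.1242,  0.2153, -0.2606]), 'ft_torque': array([0.0169, 0.0104, 0.0566]), 'width': 1.0023880727782168}
scene [[378.2268   0.     321.6064]
 [  0.     378.2268 201.98  ]
 [  0.       0.       1.    ]] [[ 0.3329  0.8122 -0.4791  1.141 ]
 [ 0.9429 -0.2919  0.1603 -0.2858]
 [-0.0096 -0.5051 -0.863   1.151 ]
 [ 0.      0.      0.      1.    ]]
top [[420.5615   0.     319.2071]
 [  0.     420.5615 191.7107]
 [  0.       0.       1.    ]] [[-0.0181 -0.9971  0.0743  0.491 ]
 [-0.9998  0.0172 -0.0138 -0.0934]
 [ 0.0125 -0.0745 -0.9971  1.1362]
 [ 0.      0.      0.      1.    ]]
{'mtx': array([[308.1837,   0.    , 319.9416],
       [  0.    , 308.1837, 197.9751],
       [  0.    ,   0.    ,   1.    ]]), 'T_tool_cam': array([[ 0.0004, -0.9512, -0.3087,  0.0836],
       [ 1.    ,  0.0006, -0.0006,  0.0004],
       [ 0.0007, -0.3087,  0.9512, -0.1383],
       [ 0.    ,  0.    ,  0.    ,  1.    ]])}
```

View pics/top0.png

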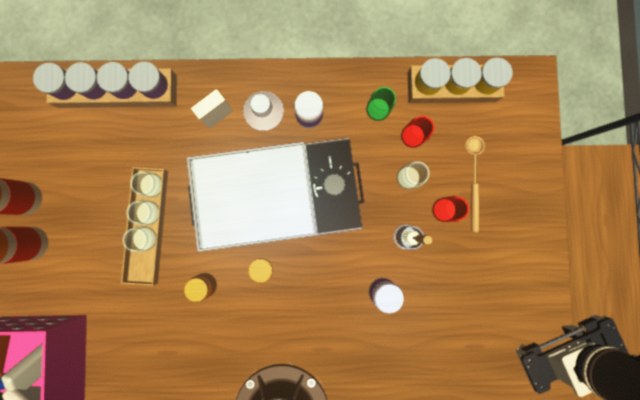

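View pics/scene0.png

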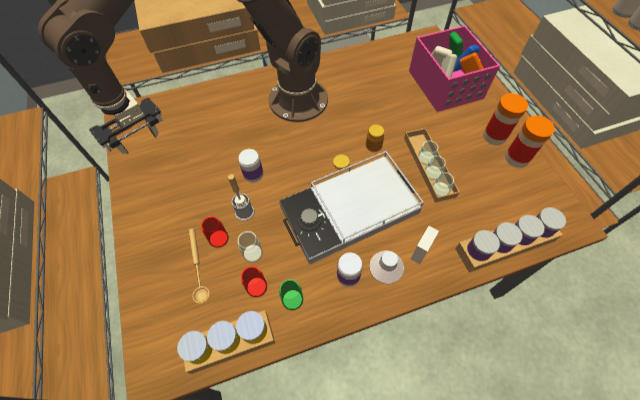

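Top view: three low jars in the carton (~(147,184),(142,212),(138,239)), the tall jar at (412,175) between the red ones, the brush in its holder at (408,237), and the wheel at (334,184). I'll enlarge for measuring.

```bash
cat > h.py <<'E'
import numpy as np, cv2
from scipy.spatial.transform import Rotation as R
from cell import arm
np.set_printoptions(precision=4,suppress=True)
def ray(cam,uv,z,T=None):
    p=arm.camera_params(cam); T=p["T"] if T is None else T
    d=T[:3,:3]@np.linalg.inv(p["mtx"])@np.array([uv[0],uv[1],1.]); o=T[:3,3]
    return o+d*(z-o[2])/d[2]
def wristT(s):
    T=np.eye(4);T[:3,:3]=R.from_rotvec(s["ee_rot"]).as_matrix();T[:3,3]=s["position"]
    return T@arm.camera_params("wrist")["T_tool_cam"]
def proj(cam,P,T=None):
    p=arm.camera_params(cam); T=p["T"] if T is None else T
    q=p["mtx"]@(T[:3,:3].T@(np.asarray(P,float)-T[:3,3])); return q[:2]/q[2]
E
python3 - <<'E'
import cv2
i=cv2.imread("pics/top0.png")
a=cv2.resize(i[130:260,180:370],None,fx=4,fy=4,interpolation=cv2.INTER_CUBIC)
b=cv2.resize(i[160:290,110:175],None,fx=4,fy=4,interpolation=cv2.INTER_CUBIC)
c=cv2.resize(i[150:260,370:470],None,fx=4,fy=4,interpolation=cv2.INTER_CUBIC)
cv2.imwrite("pics/t1.png",a)
import numpy as np
d=np.zeros((520,660,3),np.uint8); d[:520,:260]=b; d[:440,260:660]=c
cv2.imwrite("pics/t2.png",d)
E
```

```text
(no output)
```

View pics/t1.png

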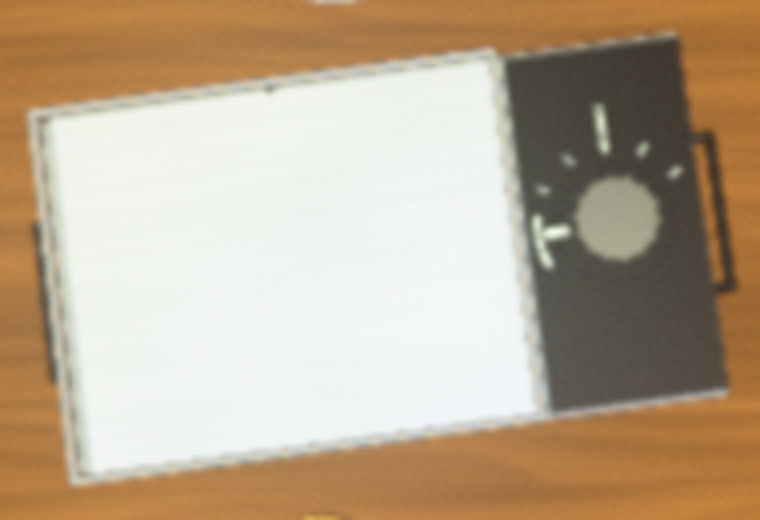

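View pics/t2.png

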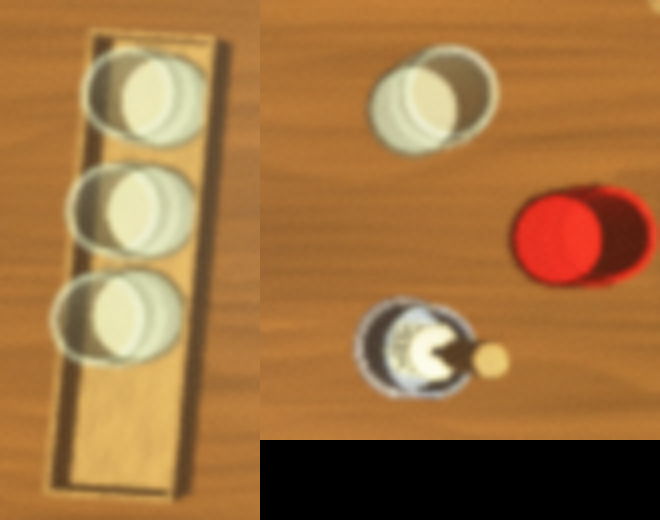

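```bash
python3 - <<'E'
from h import *
A=lambda x,y:(180+x/4,130+y/4); B=lambda x,y:(110+x/4,160+y/4); C=lambda x,y:(370+(x-260)/4,150+y/4)
f=lambda n,uv,z:print(n,ray("top",uv,z)[:2])
f("deckTR",A(677,35),.055);f("deckBR",A(727,392),.055);f("railTL",A(30,110),.084);f("railBL",A(77,483),.084);f("railTR",A(497,48),.084);f("railBR",A(548,412),.084)
f("wheel",A(618,218),.092);f("pointer",A(562,232),.060);f("mark",A(604,152),.055)
for n,u in(("1",(129,94)),("2",(113,210)),("3",(97,318))): f("jar"+n,B(*u),.073)
for n,u in(("1",(159,97)),("2",(145,212)),("3",(132,321))): f("jarbot"+n,B(*u),.009)
for n,u,z in(("TL",(92,30),.035),("TR",(216,37),.035),("BL",(46,490),.035),("BR",(176,498),.035)): f("carton"+n,B(*u),z)
f("tall",C(450,93),.11); f("tallbot",C(419,107),.0)
f("brushtip",C(491,360),.215)
f("hold rim",C(428,350),.08);f("hold base",C(405,348),.0)
for n in [(412,180)]: pass
print("nadir",proj("top",[.491,-.0934,0]))
E
```

```text
deckTR [ 0.7085 -0.1891]
deckBR [ 0.4763 -0.2158]
railTL [0.6613 0.2217]
railBL [0.428  0.1915]
railTR [ 0.6961 -0.0724]
railBR [ 0.4663 -0.1006]
wheel [ 0.5861 -0.1463]
pointer [ 0.5806 -0.1118]
mark [ 0.6326 -0.14  ]
jar1 [0.5987 0.3385]
jar2 [0.5256 0.3475]
jar3 [0.4583 0.3565]
jarbot1 [0.6028 0.3445]
jarbot2 [0.526  0.3528]
jarbot3 [0.454  0.3605]
cartonTL [0.6451 0.3786]
cartonTR [0.6391 0.2976]
cartonBL [0.3479 0.4036]
cartonBR [0.3411 0.3205]
tall [ 0.6088 -0.3504]
tallbot [ 0.6122 -0.3565]
brushtip [ 0.4497 -0.3414]
hold rim [ 0.4506 -0.3383]
hold base [ 0.4492 -0.3414]
nadir [313.9549 223.1287]
```

Request:
{"method": "jog_arm", "body": {
  "moves": [
    {"twist":[0,0,1],"xyz":[0.8,-0.4,-0.42],"grip":-1},
    {"twist":[0,0,2],"xyz":[1.6,-0.8,-0.42],"grip":-1},
    {"twist":[0,0,2.2],"xyz":[2.4,-1.15,-0.42],"grip":-1},
    {"twist":[0,0,2.2],"xyz":[2.4,-1.15,-0.42],"grip":-1},
    {"twist":[0,0,2.2],"xyz":[2.4,-1.15,-0.42],"grip":-1}
  ]
}}

```text
clock: 0.72
position: [0.3417, -0.4615, 0.2705]
ee_rot: [3.142, 0.002, -0.001]
force: [-1.2, -0.4, -0.4]
width: 0.997
```

```bash
cat >> h.py <<'E'
def go(x,y,z,a=0,s=None):
    """jog numbers from measured pose to TCP x,y,z, tool down, tool x at angle a deg"""
    s=s or arm.observe(); Rc=R.from_rotvec(s["ee_rot"])
    t=R.from_euler("z",a,degrees=True)*R.from_rotvec([np.pi,0,0])
    print("twist",np.degrees((Rc.inv()*t).as_rotvec())/10,"xyz",Rc.inv().apply(np.array([x,y,z])-s["position"])/.06)
def st():
    s=arm.observe(); m=R.from_rotvec(s["ee_rot"]).as_matrix()
    print("t",s["clock"],"p",s["position"],"a",np.degrees(np.arctan2(m[1,0],m[0,0])),"z",m[:,2],"F",s["force"],"w",s["width"],"q",s["joints"])
    return s
E
python3 -c "
from h import *
st();go(.45,-.34,.29)"
```

```text
t 0.725 p [ 0.3417 -0.4615  0.2705] a 0.07207374435194648 z [-0.0008 -0.0001 -1.    ] F [-1.1981 -0.3755 -0.4373] w 0.9965904407413257 q [ 0.7972  0.3319  0.0575  1.6673 -0.0198  1.1434 -0.7097]
twist [0.0004 0.0048 0.0072] xyz [ 1.8073 -2.0232 -0.3265]
```

Request:
{"method": "jog_arm", "body": {
  "moves": [
    {"xyz":[0.8,-0.7,-0.66],"grip":-1},
    {"xyz":[1.6,-1.4,-0.66],"grip":-1},
    {"xyz":[2.3,-2.02,-0.66],"grip":-1},
    {"xyz":[2.3,-2.02,-0.66],"grip":-1},
    {"xyz":[2.3,-2.02,-0.66],"grip":-1}
  ]
}}

```text
invalid input at $.moves[0]: expected keys twist, xyz, grip
```

```bash
python3 -c "
from h import *
s=st();cv2.imwrite('pics/w1.png',arm.get_image('wrist'))
T=wristT(s)
for P in ([.45,-.34,.221],[.45,-.34,.08],[.61,-.353,.11],[.586,-.1463,.092]): print(P,proj('wrist',P,T))
"
```

```text
t 0.725 p [ 0.3417 -0.4615  0.2705] a 0.07207374435194648 z [-0.0008 -0.0001 -1.    ] F [-1.1981 -0.3755 -0.4373] w 0.9965904407413257 q [ 0.7972  0.3319  0.0575  1.6673 -0.0198  1.1434 -0.7097]
[0.45, -0.34, 0.221] [100.3608  50.8949]
[0.45, -0.34, 0.08] [196.8975  71.4337]
[0.61, -0.353, 0.11] [ 172.5754 -166.0484]
[0.586, -0.1463, 0.092] [ -66.5077 -109.8821]
```

View pics/w1.png

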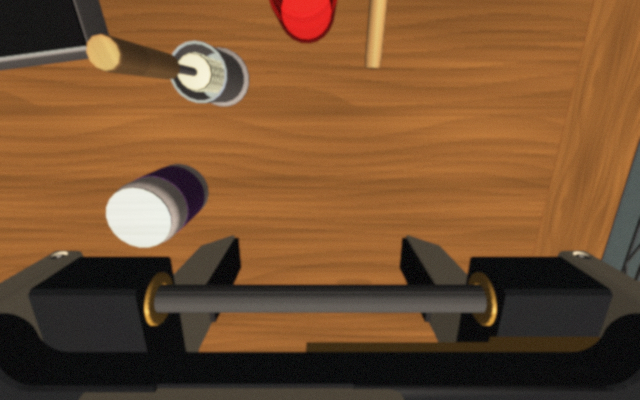

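The wrist view shows the brush top at (103,53) and holder rim at (198,71), within 3 px of the prediction. Go grasp.

Request:
{"method": "jog_arm", "body": {
  "moves": [
    {"twist":[0,0,0],"xyz":[0.7,-0.75,-0.2],"grip":-1},
    {"twist":[0,0,0],"xyz":[1.3,-1.45,-0.2],"grip":-1},
    {"twist":[0,0,0],"xyz":[1.81,-2.02,-0.2],"grip":-1},
    {"twist":[0,0,0],"xyz":[1.81,-2.02,-0.2],"grip":-1},
    {"twist":[0,0,0],"xyz":[1.81,-2.02,-0.2],"grip":-1}
  ]
}}

```text
clock: 1.4
position: [0.4494, -0.3418, 0.2825]
ee_rot: [3.141, -0.002, -0.001]
force: [0.6, -0.9, -0.1]
width: 1.001
```

Request:
{"method": "jog_arm", "body": {
  "moves": [
    {"twist":[0,0,0],"xyz":[0,0,0.6],"grip":-1},
    {"twist":[0,0,0],"xyz":[0,0,1.2],"grip":-1},
    {"twist":[0,0,0],"xyz":[0,0,1.6],"grip":-1},
    {"twist":[0,0,0],"xyz":[0,0,1.6],"grip":0},
    {"twist":[0,0,0],"xyz":[0,0,1.6],"grip":0.2}
  ]
}}

```text
clock: 2.02
position: [0.4504, -0.3415, 0.1877]
ee_rot: [3.141, -0.002, 0.001]
force: [0.5, -0.6, 0.4]
width: 0.835
```

Request:
{"method": "jog_arm", "body": {
  "force": 25,
  "moves": [
    {"twist":[0,0,0],"xyz":[0,0,0],"grip":0.6},
    {"twist":[0,0,0],"xyz":[0,0,0],"grip":1},
    {"twist":[0,0,0],"xyz":[0,0,0],"grip":1},
    {"twist":[0,0,0],"xyz":[0,0,0],"grip":1},
    {"twist":[0,0,0],"xyz":[0,0,0],"grip":1}
  ]
}}

```text
clock: 2.65
position: [0.4507, -0.34, 0.1867]
ee_rot: [3.142, 0.001, -0.0]
force: [0.4, -0.2, 1.1]
width: 0.286
```

```bash
python3 -c "
from h import *
st()"
```

```text
t 2.65 p [ 0.4507 -0.34    0.1867] a 0.04600948364625559 z [-0. -0. -1.] F [ 0.3785 -0.2074  1.066 ] w 0.28572676323057394 q [ 0.5634  0.3945 -0.0159  1.7961  0.0075  0.951  -1.0256]
```

Request:
{"method": "jog_arm", "body": {
  "moves": [
    {"twist":[0,0,0],"xyz":[0,0,0],"grip":1},
    {"twist":[0,0,0],"xyz":[0,0,0],"grip":1},
    {"twist":[0,0,0],"xyz":[0,0,0],"grip":1},
    {"twist":[0,0,0],"xyz":[0,0,-0.2],"grip":1},
    {"twist":[0,0,0],"xyz":[0,0,-0.6],"grip":1}
  ]
}}

```text
clock: 3.28
position: [0.4502, -0.3398, 0.2229]
ee_rot: [-3.141, -0.001, 0.002]
force: [0.9, 0.6, -0.4]
width: 0.217
```

Request:
{"method": "jog_arm", "body": {
  "moves": [
    {"twist":[0,0,0],"xyz":[0,0,-0.6],"grip":1},
    {"twist":[0,0,0],"xyz":[0,0,-1.2],"grip":1},
    {"twist":[0,0,0],"xyz":[0,0,-1.7],"grip":1},
    {"twist":[0,0,0],"xyz":[0,0,-2.1],"grip":1},
    {"twist":[0,0,0],"xyz":[0,0,-2.1],"grip":1}
  ]
}}

```text
clock: 3.9
position: [0.4514, -0.3405, 0.3513]
ee_rot: [3.139, 0.001, 0.006]
force: [-0.8, 0.2, -1.2]
width: 0.213
```

Request:
{"method": "jog_arm", "body": {
  "moves": [
    {"twist":[0,0,0],"xyz":[0.6,0,0],"grip":1},
    {"twist":[0,0,0],"xyz":[1.2,0.1,0],"grip":1},
    {"twist":[0,0,0],"xyz":[1.8,0.2,0],"grip":1},
    {"twist":[0,0,0],"xyz":[1.8,0.2,0],"grip":1},
    {"twist":[0,0,0],"xyz":[1.8,0.2,0],"grip":1}
  ]
}}

```text
clock: 4.53
position: [0.5578, -0.352, 0.3478]
ee_rot: [-3.141, -0.001, 0.003]
force: [0.2, -0.4, -0.7]
width: 0.211
```

```bash
python3 -c "
from h import *
s=st();cv2.imwrite('pics/w2.png',arm.get_image('wrist'))
T=wristT(s)
for P in ([.61,-.353,.11],[.61,-.353,.0],s['position']-[0,0,.18]): print(P,proj('wrist',P,T))
go(.61,-.353,.345)
"
```

```text
t 4.525 p [ 0.5578 -0.352   0.3478] a 0.024626637467040264 z [-0.0018  0.0005 -1.    ] F [ 0.1555 -0.4144 -0.6602] w 0.21071794217599973 q [ 0.4862  0.4401 -0.0072  1.3119  0.0035  1.3914 -1.0913]
[0.61, -0.353, 0.11] [320.5912 125.3861]
[0.61, -0.353, 0.0] [320.4967 119.1589]
[ 0.5578 -0.352   0.1678] [319.6402 180.1707]
twist [-0.0008  0.0072  0.0004] xyz [0.873  0.0145 0.054 ]
```

View pics/w2.png

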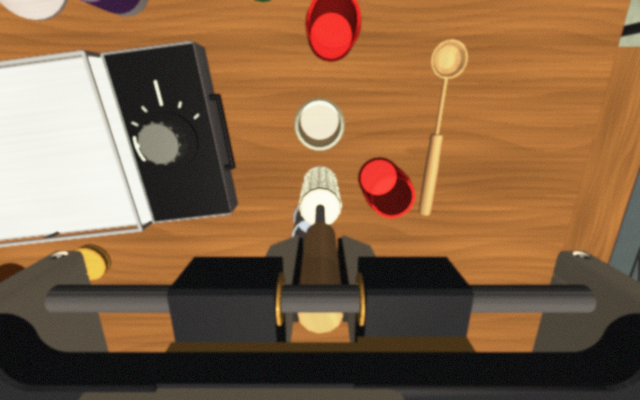

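Brush hangs vertically; the jar centre is at (320,124), matching (0.61,-0.353).

Request:
{"method": "jog_arm", "body": {
  "moves": [
    {"twist":[0,0,0],"xyz":[0.45,0,0],"grip":1},
    {"twist":[0,0,0],"xyz":[0.87,0.01,0],"grip":1},
    {"twist":[0,0,0],"xyz":[0.87,0.01,0],"grip":1},
    {"twist":[0,0,0],"xyz":[0.87,0.01,0],"grip":1},
    {"twist":[0,0,0],"xyz":[0.87,0.01,0.5],"grip":1}
  ]
}}

```text
clock: 5.2
position: [0.6108, -0.3538, 0.3216]
ee_rot: [3.139, -0.001, 0.007]
force: [-0.2, 0.6, -1.3]
width: 0.213
```

Request:
{"method": "jog_arm", "body": {
  "moves": [
    {"twist":[0,0,0],"xyz":[0,0,0.5],"grip":1},
    {"twist":[0,0,0],"xyz":[0,0,1],"grip":1},
    {"twist":[0,0,0],"xyz":[0,0,1.5],"grip":1},
    {"twist":[0,0,0],"xyz":[0,0,2.0],"grip":1},
    {"twist":[0,0,0],"xyz":[0,0,2.0],"grip":1}
  ]
}}

```text
clock: 5.82
position: [0.6084, -0.3525, 0.1969]
ee_rot: [-3.14, 0.001, 0.007]
force: [-0.7, 1.1, -0.5]
width: 0.211
```

```bash
python3 -c "
from h import *
s=st();cv2.imwrite('pics/s3.png',cv2.resize(arm.get_image('scene')[140:300,180:340],None,fx=3.7,fy=3.7))
go(.61,-.353,.187)
"
```

```text
t 5.825 p [ 0.6084 -0.3525  0.1969] a -0.01865330247790062 z [-0.0043  0.0015 -1.    ] F [-0.6634  1.0858 -0.5056] w 0.21077839548230473 q [ 0.4594  0.6032 -0.0175  1.4088  0.0115  1.1343 -1.131 ]
twist [-0.0014  0.0078 -0.001 ] xyz [0.0061 0.0025 0.1986]
```

View pics/s3.png

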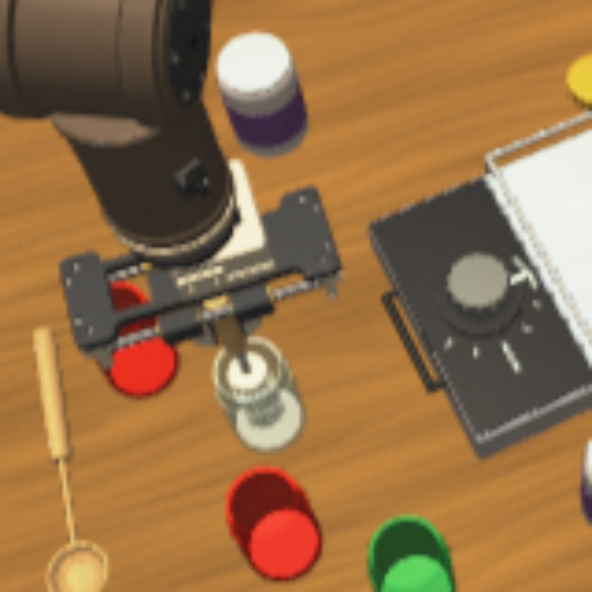

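The brush head is inside the jar (245,375 in the crop). Now the strokes.

Request:
{"method": "jog_arm", "body": {
  "moves": [
    {"twist":[0,0,0],"xyz":[0,0,0.1],"grip":1},
    {"twist":[0,0,0],"xyz":[0,0,0.18],"grip":1},
    {"twist":[0,0,0],"xyz":[0,0,0.18],"grip":1},
    {"twist":[0,0,0],"xyz":[0,0,0.18],"grip":1},
    {"twist":[0,0,0],"xyz":[0,0,0.18],"grip":1}
  ]
}}

```text
clock: 6.5
position: [0.611, -0.3525, 0.1882]
ee_rot: [3.141, 0.001, 0.0]
force: [-0.1, 0.2, -0.5]
width: 0.214
```

Request:
{"method": "jog_arm", "body": {
  "moves": [
    {"twist":[0,0,0],"xyz":[0,0,-0.5],"grip":1},
    {"twist":[0,0,0],"xyz":[0,0,-1],"grip":1},
    {"twist":[0,0,0],"xyz":[0,0,-1.3],"grip":1},
    {"twist":[0,0,0],"xyz":[0,0,-1.3],"grip":1},
    {"twist":[0,0,0],"xyz":[0,0,-1.3],"grip":1}
  ]
}}

```text
clock: 7.12
position: [0.6104, -0.3523, 0.2646]
ee_rot: [-3.141, -0.001, 0.003]
force: [-0.1, 0.3, -1.4]
width: 0.218
```

Request:
{"method": "jog_arm", "body": {
  "moves": [
    {"twist":[0,0,0],"xyz":[0,0,0.5],"grip":1},
    {"twist":[0,0,0],"xyz":[0,0,1],"grip":1},
    {"twist":[0,0,0],"xyz":[0,0,1.3],"grip":1},
    {"twist":[0,0,0],"xyz":[0,0,1.31],"grip":1},
    {"twist":[0,0,0],"xyz":[0,0,1.31],"grip":1}
  ]
}}

```text
clock: 7.75
position: [0.6109, -0.3526, 0.1872]
ee_rot: [-3.142, -0.001, 0.0]
force: [-0.4, 0.4, -1.0]
width: 0.211
```

```bash
python3 -c "
from h import *
s=st()
go(.61,-.353,.187)
"
```

```text
t 7.75 p [ 0.6109 -0.3526  0.1872] a 0.04086957706319426 z [-0.0002  0.0001 -1.    ] F [-0.4104  0.3863 -1.0375] w 0.21074972038593126 q [ 0.4589  0.612  -0.0186  1.4179  0.012   1.112  -1.1317]
twist [-0.0003  0.0013  0.0041] xyz [-0.0146  0.0072  0.0034]
```

No contact felt yet; I'll press slightly lower to be sure of reaching the bottom, and do two more strokes.

Request:
{"method": "jog_arm", "body": {
  "moves": [
    {"twist":[0,0,0],"xyz":[0,0,0.02],"grip":1},
    {"twist":[0,0,0],"xyz":[0,0,0.03],"grip":1},
    {"twist":[0,0,0],"xyz":[0,0,0.04],"grip":1},
    {"twist":[0,0,0],"xyz":[0,0,0.04],"grip":1},
    {"twist":[0,0,0],"xyz":[0,0,0.04],"grip":1}
  ]
}}

```text
clock: 8.38
position: [0.6109, -0.3525, 0.185]
ee_rot: [3.142, 0.001, 0.0]
force: [0.3, -0.1, -0.4]
width: 0.214
```

Request:
{"method": "jog_arm", "body": {
  "moves": [
    {"twist":[0,0,0],"xyz":[0,0,-0.5],"grip":1},
    {"twist":[0,0,0],"xyz":[0,0,-1],"grip":1},
    {"twist":[0,0,0],"xyz":[0,0,-1.3],"grip":1},
    {"twist":[0,0,0],"xyz":[0,0,-1.3],"grip":1},
    {"twist":[0,0,0],"xyz":[0,0,-1.3],"grip":1}
  ]
}}

```text
clock: 9.0
position: [0.6104, -0.3523, 0.2615]
ee_rot: [-3.141, -0.001, 0.003]
force: [-0.4, 0.3, -1.6]
width: 0.212
```

Request:
{"method": "jog_arm", "body": {
  "moves": [
    {"twist":[0,0,0],"xyz":[0,0,0.5],"grip":1},
    {"twist":[0,0,0],"xyz":[0,0,1],"grip":1},
    {"twist":[0,0,0],"xyz":[0,0,1.28],"grip":1},
    {"twist":[0,0,0],"xyz":[0,0,1.3],"grip":1},
    {"twist":[0,0,0],"xyz":[0,0,1.3],"grip":1}
  ]
}}

```text
clock: 9.62
position: [0.6109, -0.3526, 0.1848]
ee_rot: [-3.142, -0.001, 0.0]
force: [0.5, 0.3, -0.8]
width: 0.213
```

```bash
python3 -c "
from h import *
s=st()
"
```

```text
t 9.625 p [ 0.6109 -0.3526  0.1848] a 0.0396458631205208 z [-0.0003  0.0001 -1.    ] F [ 0.5393  0.2514 -0.832 ] w 0.21269268210128145 q [ 0.4589  0.614  -0.0187  1.4206  0.0121  1.1073 -1.1319]
```

Request:
{"method": "jog_arm", "body": {
  "moves": [
    {"twist":[0,0,0],"xyz":[0,0,0.03],"grip":1},
    {"twist":[0,0,0],"xyz":[0,0,0.05],"grip":1},
    {"twist":[0,0,0],"xyz":[0,0,0.05],"grip":1}
  ]
}}

```text
clock: 10.0
position: [0.6111, -0.3526, 0.1823]
ee_rot: [3.141, 0.001, 0.001]
force: [0.3, -0.2, 1.3]
width: 0.214
```

Request:
{"method": "jog_arm", "body": {
  "moves": [
    {"twist":[0,0,0],"xyz":[0,0,0.02],"grip":1},
    {"twist":[0,0,0],"xyz":[0,0,0.03],"grip":1},
    {"twist":[0,0,0],"xyz":[0,0,0.03],"grip":1}
  ]
}}

```text
clock: 10.38
position: [0.6117, -0.3529, 0.1823]
ee_rot: [3.14, 0.001, 0.004]
force: [-1.6, 1.5, 11.5]
width: 0.213
```

```bash
python3 -c "
from h import *
s=st()
cv2.imwrite('pics/s4.png',cv2.resize(arm.get_image('scene')[190:270,200:290],None,fx=6,fy=6,interpolation=cv2.INTER_CUBIC))
"
```

```text
t 10.375 p [ 0.6117 -0.3529  0.1823] a 0.04069788634023764 z [ 0.0026 -0.0012 -1.    ] F [-1.6366  1.508  11.5435] w 0.21295704946112493 q [ 0.4591  0.6156 -0.019   1.4241  0.0123  1.0991 -1.1321]
```

View pics/s4.png

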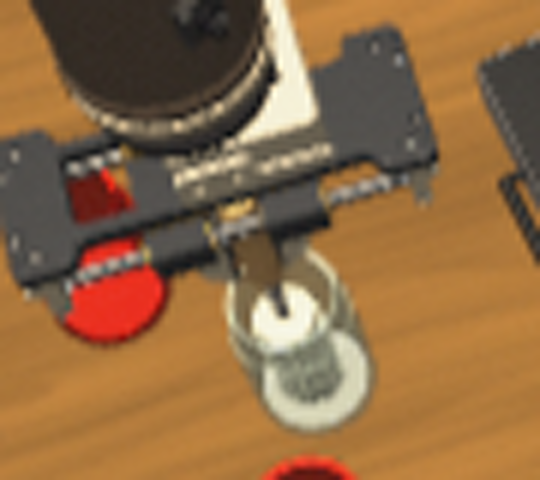

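Contact with the bottom (11 N) at TCP z 0.182. One more full stroke with true contact, then out.

Request:
{"method": "jog_arm", "body": {
  "moves": [
    {"twist":[0,0,0],"xyz":[0,0,-0.5],"grip":1},
    {"twist":[0,0,0],"xyz":[0,0,-1],"grip":1},
    {"twist":[0,0,0],"xyz":[0,0,-1.4],"grip":1},
    {"twist":[0,0,0],"xyz":[0,0,-1.4],"grip":1},
    {"twist":[0,0,0],"xyz":[0,0,-1.4],"grip":1}
  ]
}}

```text
clock: 11.05
position: [0.6104, -0.3522, 0.2628]
ee_rot: [-3.141, -0.001, 0.002]
force: [0.0, 0.5, -1.4]
width: 0.212
```

Request:
{"method": "jog_arm", "body": {
  "moves": [
    {"twist":[0,0,0],"xyz":[0,0,0.5],"grip":1},
    {"twist":[0,0,0],"xyz":[0,0,1],"grip":1},
    {"twist":[0,0,0],"xyz":[0,0,1.3],"grip":1},
    {"twist":[0,0,0],"xyz":[0,0,1.38],"grip":1},
    {"twist":[0,0,0],"xyz":[0,0,1.38],"grip":1}
  ]
}}

```text
clock: 11.68
position: [0.611, -0.3524, 0.1811]
ee_rot: [-3.141, -0.001, -0.0]
force: [-0.1, 0.6, 1.5]
width: 0.215
```

Request:
{"method": "jog_arm", "body": {
  "moves": [
    {"twist":[0,0,0],"xyz":[0,0,-0.7],"grip":1},
    {"twist":[0,0,0],"xyz":[0,0,-1.4],"grip":1},
    {"twist":[0,0,0],"xyz":[0,0,-2.1],"grip":1},
    {"twist":[0,0,0],"xyz":[0,0,-2.7],"grip":1},
    {"twist":[0,0,0],"xyz":[0,0,-2.7],"grip":1}
  ]
}}

```text
clock: 12.3
position: [0.612, -0.3531, 0.3467]
ee_rot: [3.139, 0.001, 0.008]
force: [0.9, 0.1, -1.4]
width: 0.211
```

```bash
python3 -c "
from h import *
s=st();go(.45,-.34,.34)
"
```

```text
t 12.3 p [ 0.612  -0.3531  0.3467] a 0.03939687938934352 z [ 0.0052 -0.0027 -1.    ] F [ 0.9151  0.0866 -1.3822] w 0.21050786828420806 q [ 0.4505  0.5234 -0.0051  1.1804  0.0027  1.432  -1.1243]
twist [ 0.0152 -0.0299  0.0039] xyz [-2.7005 -0.2209  0.0974]
```

Request:
{"method": "jog_arm", "body": {
  "moves": [
    {"twist":[0,0,0],"xyz":[-0.7,-0.05,0],"grip":1},
    {"twist":[0,0,0],"xyz":[-1.5,-0.12,0],"grip":1},
    {"twist":[0,0,0],"xyz":[-2.2,-0.2,0],"grip":1},
    {"twist":[0,0,0],"xyz":[-2.7,-0.22,0],"grip":1},
    {"twist":[0,0,0],"xyz":[-2.7,-0.22,0],"grip":1}
  ]
}}

```text
clock: 12.92
position: [0.4464, -0.3398, 0.3427]
ee_rot: [-3.141, 0.003, 0.002]
force: [0.4, 0.4, -2.4]
width: 0.215
```

Request:
{"method": "jog_arm", "body": {
  "moves": [
    {"twist":[0,0,0],"xyz":[0,0,0],"grip":1},
    {"twist":[0,0,0],"xyz":[0,0,0],"grip":1}
  ]
}}

```text
clock: 13.18
position: [0.4498, -0.3391, 0.3426]
ee_rot: [-3.141, -0.003, 0.001]
force: [0.3, 0.4, -1.5]
width: 0.213
```

```bash
python3 -c "
from h import *
s=st();go(.45,-.34,.184)
"
```

```text
t 13.175 p [ 0.4498 -0.3391  0.3426] a 0.10566000361793793 z [-0.0005  0.0006 -1.    ] F [ 0.2585  0.3624 -1.4783] w 0.213199051843797 q [ 0.5584  0.2712 -0.0094  1.572   0.0023  1.2992 -1.0202]
twist [-0.0036  0.0028  0.0106] xyz [0.0048 0.017  2.6436]
```

Request:
{"method": "jog_arm", "body": {
  "moves": [
    {"twist":[0,0,0],"xyz":[0,0,0.6],"grip":1},
    {"twist":[0,0,0],"xyz":[0,0.01,1.2],"grip":1},
    {"twist":[0,0,0],"xyz":[0,0.01,1.8],"grip":1},
    {"twist":[0,0,0],"xyz":[0,0.01,2.4],"grip":1},
    {"twist":[0,0,0],"xyz":[0,0.01,2.6],"grip":1}
  ]
}}

```text
clock: 13.8
position: [0.4485, -0.3391, 0.1849]
ee_rot: [-3.139, -0.003, 0.005]
force: [0.4, -0.9, -0.8]
width: 0.213
```

Request:
{"method": "jog_arm", "body": {
  "moves": [
    {"twist":[0,0,0],"xyz":[0,0,0.03],"grip":1},
    {"twist":[0,0,0],"xyz":[0,0,0.04],"grip":1},
    {"twist":[0,0,0],"xyz":[0,0,0.05],"grip":1},
    {"twist":[0,0,0],"xyz":[0,0,0.05],"grip":1}
  ]
}}

```text
clock: 14.3
position: [0.4492, -0.3403, 0.1851]
ee_rot: [3.141, 0.001, 0.002]
force: [-0.4, -0.1, -0.6]
width: 0.213
```

```bash
python3 -c "
from h import *
s=st()
"
```

```text
t 14.3 p [ 0.4492 -0.3403  0.1851] a 0.03748007653721785 z [ 0.0011 -0.0007 -1.    ] F [-0.3767 -0.0865 -0.567 ] w 0.2128443665962074 q [ 0.5675  0.3941 -0.019   1.8015  0.0091  0.9448 -1.0254]
```

Request:
{"method": "jog_arm", "body": {
  "moves": [
    {"twist":[0,0,0],"xyz":[0,0,0.02],"grip":1},
    {"twist":[0,0,0],"xyz":[0,0,0.04],"grip":1},
    {"twist":[0,0,0],"xyz":[0,0,0.04],"grip":1}
  ]
}}

```text
clock: 14.68
position: [0.4488, -0.34, 0.1818]
ee_rot: [-3.142, -0.001, 0.0]
force: [0.2, -0.2, -0.8]
width: 0.212
```

```bash
python3 -c "
from h import *
s=st()
"
```

```text
t 14.675 p [ 0.4488 -0.34    0.1818] a 0.04490266184829898 z [-0.0002  0.0001 -1.    ] F [ 0.1654 -0.204  -0.8075] w 0.21163369024158268 q [ 0.5676  0.3978 -0.0191  1.805   0.0092  0.9391 -1.0255]
```

Request:
{"method": "jog_arm", "body": {
  "moves": [
    {"twist":[0,0,0],"xyz":[0,0,0.02],"grip":1},
    {"twist":[0,0,0],"xyz":[0,0,0.02],"grip":0.3},
    {"twist":[0,0,0],"xyz":[0,0,0.02],"grip":0},
    {"twist":[0,0,0],"xyz":[0,0,0.02],"grip":-0.2},
    {"twist":[0,0,0],"xyz":[0,0,0.02],"grip":-0.5}
  ]
}}

```text
clock: 15.3
position: [0.4488, -0.34, 0.1807]
ee_rot: [3.142, 0.001, -0.0]
force: [0.7, 0.5, 0.5]
width: 0.6
```

Request:
{"method": "jog_arm", "body": {
  "moves": [
    {"twist":[0,0,0],"xyz":[0,0,0],"grip":-0.5},
    {"twist":[0,0,0],"xyz":[0,0,0],"grip":-0.5},
    {"twist":[0,0,0],"xyz":[0,0,0],"grip":-0.8},
    {"twist":[0,0,0],"xyz":[0,0,-0.7],"grip":-1},
    {"twist":[0,0,0],"xyz":[0,0,-1.4],"grip":-1}
  ]
}}

```text
clock: 15.92
position: [0.4486, -0.3398, 0.2654]
ee_rot: [-3.141, -0.001, 0.002]
force: [0.6, -0.8, -0.2]
width: 0.989
```

Request:
{"method": "jog_arm", "body": {
  "moves": [
    {"twist":[0,0,0],"xyz":[0,0,-0.4],"grip":-1},
    {"twist":[0,0,0],"xyz":[0,0,-0.4],"grip":-1},
    {"twist":[0,0,0],"xyz":[0,0,-0.4],"grip":-1}
  ]
}}

```text
clock: 16.3
position: [0.4485, -0.3398, 0.2879]
ee_rot: [-3.141, -0.001, 0.001]
force: [0.2, 0.2, -0.7]
width: 0.995
```

```bash
python3 -c "
from h import *
s=st();go(.528,.348,.30)
T=wristT(s);im=arm.get_image('wrist');cv2.imwrite('pics/w5.png',im)
for P in ([.45,-.34,.221],[.45,-.34,.08],[.61,-.353,.11]): print(P,proj('wrist',P,T))
"
```

```text
t 16.3 p [ 0.4485 -0.3398  0.2879] a 0.04609638716602679 z [-0.0009  0.0005 -1.    ] F [ 0.1562  0.245  -0.7451] w 0.9945872145673206 q [ 0.5628  0.3027 -0.0125  1.6636  0.0041  1.1764 -1.0207]
twist [-0.0031  0.0053  0.0046] xyz [  1.3334 -11.4619  -0.1963]
[0.45, -0.34, 0.221] [319.7107 218.6559]
[0.45, -0.34, 0.08] [319.8885 172.8927]
[0.61, -0.353, 0.11] [334.5413   6.6763]
```

View pics/w5.png

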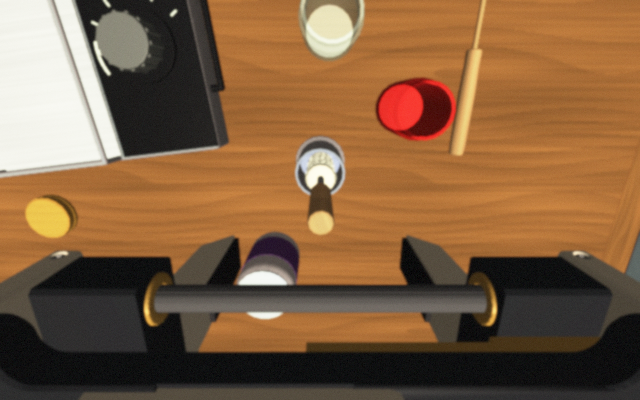

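Brush is standing in the holder (top at (320,222)), jar still in place at the upper edge. Next: pick the tall jar.

Request:
{"method": "jog_arm", "body": {
  "moves": [
    {"twist":[0,0,0],"xyz":[0.7,0.1,0],"grip":-1},
    {"twist":[0,0,0],"xyz":[1.5,0.2,0],"grip":-1},
    {"twist":[0,0,0],"xyz":[2.2,0.22,0],"grip":-1},
    {"twist":[0,0,0],"xyz":[2.7,0.22,0],"grip":-1},
    {"twist":[0,0,0],"xyz":[2.7,0.22,0],"grip":-1}
  ]
}}

```text
clock: 16.98
position: [0.6124, -0.3516, 0.286]
ee_rot: [-3.139, -0.005, 0.004]
force: [-0.6, 0.2, -0.3]
width: 0.998
```

```bash
python3 -c "
from h import *
s=st();go(.611,-.353,.076)
T=wristT(s);im=arm.get_image('wrist')
for z in (.11,.006):
  u=proj('wrist',[.611,-.353,z],T);e=proj('wrist',[.611,-.353+.029,z],T);print(u,e)
  cv2.circle(im,tuple(int(round(v)) for v in u),int(abs(e[0]-u[0])),(255,0,255),1)
cv2.imwrite('pics/w6.png',cv2.resize(im[120:280,220:420],None,fx=3,fy=3))
"
```

```text
t 16.975 p [ 0.6124 -0.3516  0.286 ] a 0.190592033433931 z [-0.0023  0.0022 -1.    ] F [-0.5997  0.1827 -0.3434] w 0.997625985013633 q [ 0.453   0.5512 -0.012   1.2783  0.0055  1.3151 -1.1261]
twist [-0.0126  0.0133  0.019 ] xyz [-0.0159  0.0314  3.4998]
[321.2667 182.3836] [293.7824 182.2686]
[321.1388 162.5058] [300.0613 162.4191]
```

View pics/w6.png

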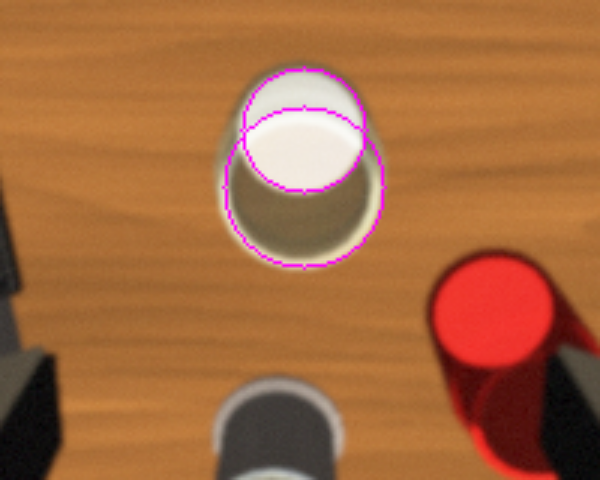

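Overlay circles match the jar rim and bottom. Descend and grasp.

Request:
{"method": "jog_arm", "body": {
  "moves": [
    {"twist":[0,0,0],"xyz":[0,0.02,0.8],"grip":-1},
    {"twist":[0,0,0],"xyz":[0,0.02,1.7],"grip":-1},
    {"twist":[0,0,0],"xyz":[0,0.02,2.5],"grip":-1},
    {"twist":[0,0,0],"xyz":[0,0.02,3.2],"grip":-1},
    {"twist":[0,0,0],"xyz":[0,0.02,3.5],"grip":-1}
  ]
}}

```text
clock: 17.65
position: [0.6081, -0.3541, 0.076]
ee_rot: [-3.14, 0.0, 0.007]
force: [-0.7, -0.2, -0.1]
width: 1.0
```

Request:
{"method": "jog_arm", "body": {
  "force": 20,
  "moves": [
    {"twist":[0,0,0],"xyz":[0,0,0],"grip":-0.3},
    {"twist":[0,0,0],"xyz":[0,0,0],"grip":1},
    {"twist":[0,0,0],"xyz":[0,0,0],"grip":1},
    {"twist":[0,0,0],"xyz":[0,0,0],"grip":1},
    {"twist":[0,0,0],"xyz":[0,0,0],"grip":1}
  ]
}}

```text
clock: 18.27
position: [0.612, -0.3543, 0.0806]
ee_rot: [3.141, 0.002, 0.004]
force: [-0.3, 1.7, 7.1]
width: 0.701
```

```bash
python3 -c "
from h import *
s=st()
c,sn=np.cos(.118),np.sin(.118)
for a,b in ((.055,.075),(-.05,.075),(-.05,-.07),(.055,-.07)): print(.5623+a*c-b*sn,.059+a*sn+b*c)
"
```

```text
t 18.275 p [ 0.612  -0.3543  0.0806] a 0.061244953072151394 z [ 0.0026 -0.0008 -1.    ] F [-0.3258  1.7362  7.0709] w 0.7005653595174729 q [ 0.4633  0.7152 -0.0227  1.511   0.0183  0.9128 -1.1348]
0.6080880577033254 0.13995340494233052
0.5038182198816424 0.12759213799108526
0.5208885409095526 -0.016399542810286348
0.6251583787312356 -0.004038275859041096
```

Request:
{"method": "jog_arm", "body": {
  "moves": [
    {"twist":[0,0,0],"xyz":[0,0,0],"grip":1},
    {"twist":[0,0,0],"xyz":[0,0,-0.1],"grip":1},
    {"twist":[0,0,0],"xyz":[0,0,-0.3],"grip":1},
    {"twist":[0,0,0],"xyz":[0,0,-0.5],"grip":1},
    {"twist":[0,0,0],"xyz":[0,0,-0.5],"grip":1}
  ]
}}

```text
clock: 18.9
position: [0.6117, -0.3548, 0.1104]
ee_rot: [3.14, 0.001, 0.004]
force: [0.4, -0.8, -3.0]
width: 0.697
```

```bash
python3 -c "
from h import *
s=st();im=arm.get_image('wrist')
cv2.imwrite('pics/w7.png',im)
"
```

```text
t 18.9 p [ 0.6117 -0.3548  0.1104] a 0.03274387605792889 z [ 0.0024 -0.0013 -1.    ] F [ 0.3639 -0.8434 -2.9754] w 0.6967329240315323 q [ 0.463   0.6836 -0.0214  1.4893  0.0166  0.9662 -1.1332]
```

View pics/w7.png

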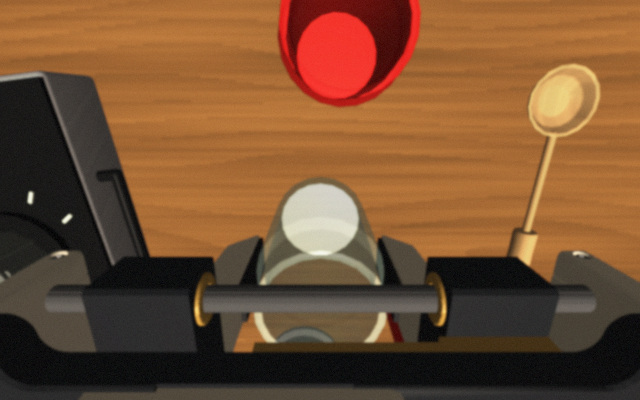

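Tall jar is held upright between the pads. Lift and carry it to the plate.

Request:
{"method": "jog_arm", "body": {
  "moves": [
    {"twist":[0,0,0],"xyz":[0,0,-0.7],"grip":1},
    {"twist":[0,0,0],"xyz":[0,0,-1.5],"grip":1},
    {"twist":[0,0,0],"xyz":[0,0,-2.3],"grip":1},
    {"twist":[0,0,0],"xyz":[0,0,-3.2],"grip":1},
    {"twist":[0,0,0],"xyz":[0,0,-3.2],"grip":1}
  ]
}}

```text
clock: 19.58
position: [0.6126, -0.3553, 0.3059]
ee_rot: [3.138, 0.001, 0.012]
force: [-0.1, 0.6, -3.9]
width: 0.702
```

Request:
{"method": "jog_arm", "body": {
  "moves": [
    {"twist":[0,0,0],"xyz":[0,-0.8,0],"grip":1},
    {"twist":[0,0,0],"xyz":[0,-1.6,0],"grip":1},
    {"twist":[0,0,0],"xyz":[0,-2.4,0],"grip":1},
    {"twist":[0,0,0],"xyz":[0,-3.2,0],"grip":1},
    {"twist":[0,0,0],"xyz":[0,-4.0,0],"grip":1}
  ]
}}

```text
clock: 20.2
position: [0.6098, -0.1127, 0.2991]
ee_rot: [-3.141, -0.001, 0.004]
force: [0.0, -0.2, -2.9]
width: 0.696
```

Request:
{"method": "jog_arm", "body": {
  "moves": [
    {"twist":[0,0,0],"xyz":[0,-0.8,0],"grip":1},
    {"twist":[0,0,0],"xyz":[0,-1.6,0],"grip":1},
    {"twist":[0,0,0],"xyz":[0,-2.4,0],"grip":1},
    {"twist":[0,0,0],"xyz":[0,-3.2,0],"grip":1},
    {"twist":[0,0,0],"xyz":[0,-4.0,0],"grip":1}
  ]
}}

```text
clock: 20.82
position: [0.6097, 0.1269, 0.2991]
ee_rot: [3.141, 0.001, -0.004]
force: [0.3, 0.1, -2.9]
width: 0.703
```

Request:
{"method": "jog_arm", "body": {
  "moves": [
    {"twist":[0,0,0],"xyz":[0,0,0],"grip":1},
    {"twist":[0,0,0],"xyz":[0,0,0],"grip":1},
    {"twist":[0,0,0],"xyz":[0,0,0],"grip":1}
  ]
}}

```text
clock: 21.2
position: [0.6106, 0.1239, 0.3001]
ee_rot: [3.14, -0.002, -0.001]
force: [-0.3, -0.1, -2.6]
width: 0.697
```

```bash
python3 -c "
from h import *
s=st();go(.608,.14,.14)
"
```

```text
t 21.2 p [0.6106 0.1239 0.3001] a -0.08221701717268506 z [-0.0009 -0.0011 -1.    ] F [-0.2716 -0.0572 -2.5556] w 0.6969084796794622 q [-0.1882  0.4036 -0.1436  1.4859  0.0599  1.2575 -1.9112]
twist [ 0.0063  0.0049 -0.0082] xyz [-0.0407 -0.271   2.6673]
```

Request:
{"method": "jog_arm", "body": {
  "moves": [
    {"twist":[0,0,0],"xyz":[-0.04,-0.27,0.4],"grip":1},
    {"twist":[0,0,0],"xyz":[-0.04,-0.27,1.1],"grip":1},
    {"twist":[0,0,0],"xyz":[-0.04,-0.27,1.9],"grip":1},
    {"twist":[0,0,0],"xyz":[-0.04,-0.27,2.5],"grip":1},
    {"twist":[0,0,0],"xyz":[-0.04,-0.27,2.6],"grip":1}
  ]
}}

```text
clock: 21.82
position: [0.6066, 0.14, 0.1422]
ee_rot: [3.14, -0.002, -0.007]
force: [0.0, 0.3, -2.5]
width: 0.7
```

Request:
{"method": "jog_arm", "body": {
  "moves": [
    {"twist":[0,0,0],"xyz":[0,0,0.03],"grip":1},
    {"twist":[0,0,0],"xyz":[0,0,0.06],"grip":1},
    {"twist":[0,0,0],"xyz":[0,0,0.09],"grip":1},
    {"twist":[0,0,0],"xyz":[0,0,0.09],"grip":1}
  ]
}}

```text
clock: 22.32
position: [0.6083, 0.142, 0.1399]
ee_rot: [-3.141, -0.001, -0.001]
force: [-0.9, -0.2, -2.9]
width: 0.699
```

```bash
python3 -c "
from h import *
s=st()
"
```

```text
t 22.325 p [0.6083 0.142  0.1399] a 0.04439937727987209 z [ 0.0008  0.0002 -1.    ] F [-0.9121 -0.199  -2.8937] w 0.6991245681029237 q [-0.2149  0.5398 -0.1467  1.6846  0.0945  0.9233 -1.9681]
```

Request:
{"method": "jog_arm", "body": {
  "moves": [
    {"twist":[0,0,0],"xyz":[0,0,0.03],"grip":1},
    {"twist":[0,0,0],"xyz":[0,0,0.05],"grip":1},
    {"twist":[0,0,0],"xyz":[0,0,0.05],"grip":1}
  ]
}}

```text
clock: 22.7
position: [0.608, 0.1419, 0.1362]
ee_rot: [3.141, 0.001, -0.0]
force: [0.3, -0.2, -2.3]
width: 0.698
```

Request:
{"method": "jog_arm", "body": {
  "moves": [
    {"twist":[0,0,0],"xyz":[0,0,0.02],"grip":1},
    {"twist":[0,0,0],"xyz":[0,0,0.03],"grip":1},
    {"twist":[0,0,0],"xyz":[0,0,0.03],"grip":1}
  ]
}}

```text
clock: 23.08
position: [0.6082, 0.1419, 0.1356]
ee_rot: [-3.142, -0.001, -0.001]
force: [-3.5, -1.3, 6.8]
width: 0.698
```

```bash
python3 -c "
from h import *
s=st()
"
```

```text
t 23.075 p [0.6082 0.1419 0.1356] a 0.03985977468550141 z [ 0.0006  0.     -1.    ] F [-3.54   -1.2657  6.7602] w 0.6984000814202859 q [-0.2152  0.5444 -0.1464  1.6887  0.0957  0.9148 -1.9692]
```

Contact at the predicted height. Release, rise and go look at the carton.

Request:
{"method": "jog_arm", "body": {
  "moves": [
    {"twist":[0,0,0],"xyz":[0,0,0],"grip":-0.5},
    {"twist":[0,0,0],"xyz":[0,0,0],"grip":-0.9},
    {"twist":[0,0,0],"xyz":[0,0,0],"grip":-1},
    {"twist":[0,0,0],"xyz":[0,0,-0.5],"grip":-1},
    {"twist":[0,0,0],"xyz":[0,0,-1.2],"grip":-1}
  ]
}}

```text
clock: 23.7
position: [0.6073, 0.1416, 0.2061]
ee_rot: [3.141, 0.001, -0.004]
force: [0.1, 0.3, 0.5]
width: 0.998
```

Request:
{"method": "jog_arm", "body": {
  "moves": [
    {"twist":[0,0,0],"xyz":[0,0,-0.8],"grip":-1},
    {"twist":[0,0,0],"xyz":[0,0,-1.5],"grip":-1},
    {"twist":[0,0,0],"xyz":[-0.6,-1,-1.5],"grip":-1},
    {"twist":[0,0,0],"xyz":[-1.2,-1.6,-1.5],"grip":-1},
    {"twist":[0,0,0],"xyz":[-1.5,-2.3,-1.5],"grip":-1}
  ]
}}

```text
clock: 24.32
position: [0.516, 0.2814, 0.297]
ee_rot: [-3.141, -0.003, -0.0]
force: [1.6, 0.8, 0.4]
width: 1.005
```

Request:
{"method": "jog_arm", "body": {
  "moves": [
    {"twist":[0,0,0],"xyz":[0,-0.5,0],"grip":-1},
    {"twist":[0,0,0],"xyz":[0,-1.1,0],"grip":-1},
    {"twist":[0,0,0],"xyz":[0,-1.1,0],"grip":-1},
    {"twist":[0,0,0],"xyz":[0,-1.1,0],"grip":-1}
  ]
}}

```text
clock: 24.82
position: [0.5181, 0.3452, 0.2963]
ee_rot: [3.141, 0.001, -0.0]
force: [0.6, -0.7, 0.7]
width: 1.002
```

```bash
python3 -c "
from h import *
s=st();im=arm.get_image('wrist')
T=wristT(s)
for P in ([.601,.3405],[.528,.348],[.456,.355]):
  for z in (.073,.003):
    c=np.array([*P,z]);u=proj('wrist',c,T);e=proj('wrist',c+[0,.029,0],T);print(u)
    cv2.circle(im,tuple(int(round(v)) for v in u),int(abs(e[0]-u[0])),(255,0,255),1)
cv2.imwrite('pics/w8.png',im)
"
```

```text
t 24.825 p [0.5181 0.3452 0.2963] a 0.02918766939930634 z [-0.0001 -0.0008 -1.    ] F [ 0.591  -0.6561  0.65  ] w 1.00150142707139 q [-0.5246  0.4108 -0.2187  1.4886  0.0919  1.2528 -2.3247]
[323.7089  98.6867]
[323.0651  98.5523]
[317.1207 163.1348]
[317.5227 153.1048]
[311.6858 219.3807]
[312.8625 201.6201]
```

View pics/w8.png

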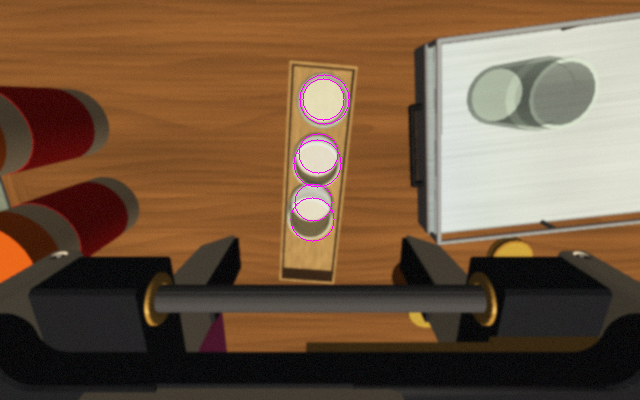

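The tall jar is standing on the plate (550,95), and the three carton jars match the predicted circles. Picking the nearest (jar at 0.456,0.355) by the neck.

Request:
{"method": "jog_arm", "body": {
  "moves": [
    {"twist":[0,0,0],"xyz":[-0.5,-0.16,0.5],"grip":-1},
    {"twist":[0,0,0],"xyz":[-1.03,-0.16,1.2],"grip":-1},
    {"twist":[0,0,0],"xyz":[-1.03,-0.16,2],"grip":-1},
    {"twist":[0,0,0],"xyz":[-1.03,-0.16,2.6],"grip":-1},
    {"twist":[0,0,0],"xyz":[-1.03,-0.16,2.6],"grip":-1}
  ]
}}

```text
clock: 25.5
position: [0.4554, 0.3529, 0.1385]
ee_rot: [3.138, -0.001, -0.006]
force: [1.0, 0.4, -0.2]
width: 1.0
```

Request:
{"method": "jog_arm", "body": {
  "moves": [
    {"twist":[0,0,0],"xyz":[0,0,0.5],"grip":-1},
    {"twist":[0,0,0],"xyz":[0,0,1],"grip":-1},
    {"twist":[0,0,0],"xyz":[0,0,1.07],"grip":-1},
    {"twist":[0,0,0],"xyz":[0,0,1.07],"grip":-1},
    {"twist":[0,0,0],"xyz":[0,0,1.07],"grip":-1}
  ]
}}

```text
clock: 26.12
position: [0.4571, 0.356, 0.078]
ee_rot: [-3.14, -0.001, -0.003]
force: [0.6, 0.2, 0.4]
width: 0.999
```

```bash
python3 -c "
from h import *
s=st()
"
```

```text
t 26.125 p [0.4571 0.356  0.078 ] a 0.025813421924364484 z [ 0.002   0.0017 -1.    ] F [0.5734 0.1831 0.4335] w 0.9990898147996973 q [-0.6014  0.5603 -0.2152  1.8488  0.1681  0.7475 -2.4783]
```

Request:
{"method": "jog_arm", "body": {
  "force": 20,
  "moves": [
    {"twist":[0,0,0],"xyz":[0,0,0.05],"grip":-0.4},
    {"twist":[0,0,0],"xyz":[0,0,0.05],"grip":1},
    {"twist":[0,0,0],"xyz":[0,0,0.05],"grip":1},
    {"twist":[0,0,0],"xyz":[0,0,0.05],"grip":1},
    {"twist":[0,0,0],"xyz":[0,0,0.05],"grip":1}
  ]
}}

```text
clock: 26.75
position: [0.4561, 0.3555, 0.0734]
ee_rot: [-3.141, -0.001, -0.0]
force: [-0.6, 0.2, 0.4]
width: 0.645
```

Request:
{"method": "jog_arm", "body": {
  "moves": [
    {"twist":[0,0,0],"xyz":[0,0,0],"grip":1},
    {"twist":[0,0,0],"xyz":[0,0,0],"grip":1}
  ]
}}

```text
clock: 27.0
position: [0.4562, 0.3555, 0.0734]
ee_rot: [-3.141, -0.001, -0.0]
force: [-0.4, 0.7, 1.2]
width: 0.648
```

Request:
{"method": "jog_arm", "body": {
  "moves": [
    {"twist":[0,0,0],"xyz":[0,0,-0.3],"grip":1},
    {"twist":[0,0,0],"xyz":[0,0,-0.9],"grip":1},
    {"twist":[0,0,0],"xyz":[0,0,-1.6],"grip":1},
    {"twist":[0,0,0],"xyz":[0,0,-2.3],"grip":1},
    {"twist":[0,0,0],"xyz":[0,0,-2.3],"grip":1}
  ]
}}

```text
clock: 27.62
position: [0.4576, 0.3567, 0.2159]
ee_rot: [-3.137, -0.001, -0.009]
force: [0.2, -0.1, -2.7]
width: 0.64
```

```bash
python3 -c "
from h import *
s=st();go(.504,.128,.213)
"
```

```text
t 27.625 p [0.4576 0.3567 0.2159] a 0.025070921639427275 z [ 0.0055  0.0046 -1.    ] F [ 0.18   -0.1465 -2.7328] w 0.6400453757453642 q [-0.5769  0.4004 -0.2431  1.7143  0.1103  1.033  -2.4278]
twist [-0.0264 -0.0313  0.0026] xyz [0.7711 3.8122 0.0357]
```

Request:
{"method": "jog_arm", "body": {
  "moves": [
    {"twist":[0,0,0],"xyz":[0.1,0.7,0],"grip":1},
    {"twist":[0,0,0],"xyz":[0.3,1.5,0],"grip":1},
    {"twist":[0,0,0],"xyz":[0.5,2.3,0],"grip":1},
    {"twist":[0,0,0],"xyz":[0.65,3.1,0],"grip":1},
    {"twist":[0,0,0],"xyz":[0.77,3.8,0],"grip":1}
  ]
}}

```text
clock: 28.25
position: [0.5022, 0.125, 0.2111]
ee_rot: [3.141, -0.0, -0.002]
force: [0.3, -0.2, -1.1]
width: 0.646
```

Request:
{"method": "jog_arm", "body": {
  "moves": [
    {"twist":[0,0,0],"xyz":[0,0,0],"grip":1},
    {"twist":[0,0,0],"xyz":[0,0,0],"grip":1},
    {"twist":[0,0,0],"xyz":[0,0,0.6],"grip":1},
    {"twist":[0,0,0],"xyz":[0,0,1.2],"grip":1},
    {"twist":[0,0,0],"xyz":[0,0,1.2],"grip":1}
  ]
}}

```text
clock: 28.88
position: [0.5003, 0.1283, 0.1373]
ee_rot: [3.14, 0.005, -0.008]
force: [0.1, -1.0, -0.8]
width: 0.641
```

Request:
{"method": "jog_arm", "body": {
  "moves": [
    {"twist":[0,0,0],"xyz":[0,0,0.1],"grip":1},
    {"twist":[0,0,0],"xyz":[0,0,0.14],"grip":1},
    {"twist":[0,0,0],"xyz":[0,0,0.14],"grip":1}
  ]
}}

```text
clock: 29.25
position: [0.5029, 0.1276, 0.1316]
ee_rot: [-3.141, -0.001, -0.002]
force: [-0.1, -0.4, -0.9]
width: 0.641
```

```bash
python3 -c "
from h import *
s=st()
"
```

```text
t 29.25 p [0.5029 0.1276 0.1316] a 0.04634477295019054 z [ 0.001   0.0003 -1.    ] F [-0.0586 -0.4289 -0.9074] w 0.6409068424006893 q [-0.2182  0.4038 -0.1743  1.9539  0.0962  0.7906 -2.0164]
```

Request:
{"method": "jog_arm", "body": {
  "moves": [
    {"twist":[0,0,0],"xyz":[0,0,0.05],"grip":1},
    {"twist":[0,0,0],"xyz":[0,0,0.08],"grip":1},
    {"twist":[0,0,0],"xyz":[0,0,0.1],"grip":1},
    {"twist":[0,0,0],"xyz":[0,0,0.1],"grip":1}
  ]
}}

```text
clock: 29.75
position: [0.5026, 0.1273, 0.1253]
ee_rot: [3.141, 0.001, 0.0]
force: [-1.9, 0.3, 5.0]
width: 0.643
```

```bash
python3 -c "
from h import *
s=st()
"
```

```text
t 29.75 p [0.5026 0.1273 0.1253] a 0.037059190028855174 z [ 0.0002 -0.0001 -1.    ] F [-1.8588  0.2507  5.0249] w 0.6430340142429427 q [-0.2192  0.4123 -0.1731  1.9601  0.0988  0.777  -2.0188]
```

Request:
{"method": "jog_arm", "body": {
  "moves": [
    {"twist":[0,0,0],"xyz":[0,0,0],"grip":-0.5},
    {"twist":[0,0,0],"xyz":[0,0,0],"grip":-0.9},
    {"twist":[0,0,0],"xyz":[0,0,0],"grip":-1},
    {"twist":[0,0,0],"xyz":[0,0,-0.5],"grip":-1},
    {"twist":[0,0,0],"xyz":[0,0,-1.4],"grip":-1}
  ]
}}

```text
clock: 30.38
position: [0.5013, 0.127, 0.2082]
ee_rot: [3.14, 0.001, -0.007]
force: [0.9, -0.1, 0.2]
width: 0.997
```

Request:
{"method": "jog_arm", "body": {
  "moves": [
    {"twist":[0,0,0],"xyz":[0,-0.4,-0.7],"grip":-1},
    {"twist":[0,0,0],"xyz":[0.1,-1,-1.4],"grip":-1},
    {"twist":[0,0,0],"xyz":[0.2,-1.8,-1.5],"grip":-1},
    {"twist":[0,0,0],"xyz":[0.4,-2.6,-1.5],"grip":-1},
    {"twist":[0,0,0],"xyz":[0.42,-3.4,-1.5],"grip":-1}
  ]
}}

```text
clock: 31.0
position: [0.5283, 0.3325, 0.2988]
ee_rot: [3.141, -0.001, 0.001]
force: [0.0, -0.9, 0.1]
width: 0.999
```

Request:
{"method": "jog_arm", "body": {
  "moves": [
    {"twist":[0,0,0],"xyz":[0,-0.28,0],"grip":-1},
    {"twist":[0,0,0],"xyz":[0,-0.28,0],"grip":-1},
    {"twist":[0,0,0],"xyz":[0,-0.28,0],"grip":-1},
    {"twist":[0,0,0],"xyz":[0,-0.28,0],"grip":-1}
  ]
}}

```text
clock: 31.5
position: [0.5282, 0.3464, 0.2992]
ee_rot: [3.141, -0.003, 0.001]
force: [0.5, -0.4, -0.2]
width: 0.998
```

```bash
python3 -c "
from h import *
s=st();im=arm.get_image('wrist')
T=wristT(s)
for P in ([.601,.3405],[.528,.348]):
  for z in (.073,.003):
    c=np.array([*P,z]);u=proj('wrist',c,T);e=proj('wrist',c+[0,.029,0],T);print(u)
    cv2.circle(im,tuple(int(round(v)) for v in u),int(abs(e[0]-u[0])),(255,0,255),1)
cv2.imwrite('pics/w9.png',cv2.resize(im[40:280,240:640],None,fx=2,fy=2))
go(.528,.348,.073)
"
```

```text
t 31.5 p [0.5282 0.3464 0.2992] a -0.09294345312018674 z [ 0.0006 -0.0007 -1.    ] F [ 0.5345 -0.4223 -0.233 ] w 0.9980865043442614 q [-0.5081  0.4257 -0.2347  1.4597  0.1017  1.268  -2.3254]
[324.5406 108.1529]
[323.7796 106.5471]
[318.1365 171.0159]
[318.3853 159.9621]
twist [ 0.0025 -0.0033 -0.0075] xyz [-0.004  -0.0235  3.7703]
```

View pics/w9.png

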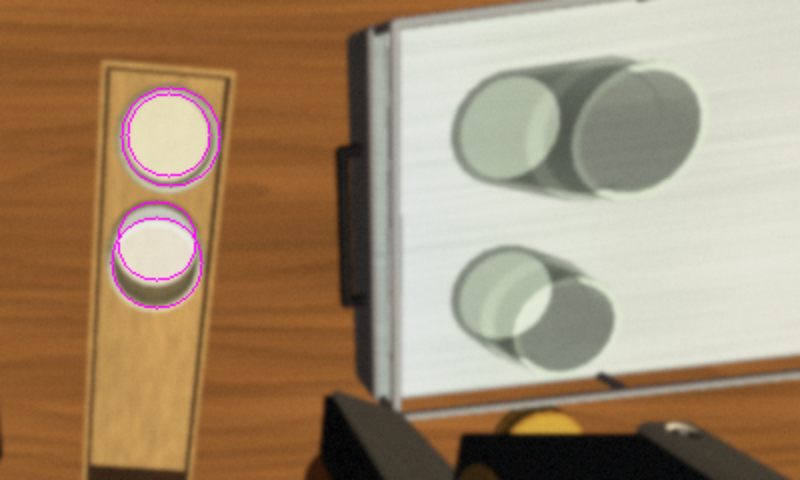

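Both remaining jars match the circles; two jars are upright on the plate. Pick the second.

Request:
{"method": "jog_arm", "body": {
  "moves": [
    {"twist":[0,0,0],"xyz":[0,-0.02,0.8],"grip":-1},
    {"twist":[0,0,0],"xyz":[0,-0.02,1.7],"grip":-1},
    {"twist":[0,0,0],"xyz":[0,-0.02,2.5],"grip":-1},
    {"twist":[0,0,0],"xyz":[0,-0.02,3.2],"grip":-1},
    {"twist":[0,0,0],"xyz":[0,-0.02,3.6],"grip":-1}
  ]
}}

```text
clock: 32.17
position: [0.527, 0.3478, 0.0808]
ee_rot: [3.14, -0.0, -0.003]
force: [0.1, 0.3, 0.3]
width: 1.0
```

Request:
{"method": "jog_arm", "body": {
  "moves": [
    {"twist":[0,0,0],"xyz":[0,0,0.14],"grip":-1},
    {"twist":[0,0,0],"xyz":[0,0,0.14],"grip":-1},
    {"twist":[0,0,0],"xyz":[0,0,0.14],"grip":-0.3},
    {"twist":[0,0,0],"xyz":[0,0,0.14],"grip":1},
    {"twist":[0,0,0],"xyz":[0,0,0.14],"grip":1}
  ]
}}

```text
clock: 32.8
position: [0.5278, 0.3496, 0.0752]
ee_rot: [-3.141, -0.001, -0.001]
force: [0.4, 0.5, -0.7]
width: 0.725
```

Request:
{"method": "jog_arm", "body": {
  "moves": [
    {"twist":[0,0,0],"xyz":[0,0,0],"grip":1},
    {"twist":[0,0,0],"xyz":[0,0,0],"grip":1},
    {"twist":[0,0,0],"xyz":[0,0,0],"grip":1}
  ]
}}

```text
clock: 33.17
position: [0.5277, 0.3496, 0.0749]
ee_rot: [-3.141, -0.001, -0.001]
force: [-0.4, -1.0, 5.6]
width: 0.653
```

```bash
python3 -c "
from h import *
s=st();go(.521,-.016,.24)
"
```

```text
t 33.175 p [0.5277 0.3496 0.0749] a 0.045698691957359434 z [ 0.0005  0.0002 -1.    ] F [-0.3802 -0.9891  5.5601] w 0.6527333818442806 q [-0.5274  0.6339 -0.2127  1.7093  0.1727  0.8162 -2.3886]
twist [-0.0013 -0.0027  0.0046] xyz [-0.1157  6.0922 -2.7534]
```

Request:
{"method": "jog_arm", "body": {
  "moves": [
    {"twist":[0,0,0],"xyz":[0,0,-0.3],"grip":1},
    {"twist":[0,0,0],"xyz":[0,0,-0.9],"grip":1},
    {"twist":[0,0,0],"xyz":[0,0,-1.7],"grip":1},
    {"twist":[0,0,0],"xyz":[0,0,-2.5],"grip":1},
    {"twist":[0,0,0],"xyz":[0,0,-2.75],"grip":1}
  ]
}}

```text
clock: 33.8
position: [0.5285, 0.3504, 0.2438]
ee_rot: [-3.138, -0.001, -0.007]
force: [0.7, 0.8, -0.4]
width: 0.652
```

Request:
{"method": "jog_arm", "body": {
  "moves": [
    {"twist":[0,0,0],"xyz":[0,0.7,0],"grip":1},
    {"twist":[0,0,0],"xyz":[0,1.5,0],"grip":1},
    {"twist":[0,0,0],"xyz":[0,2.3,0],"grip":1},
    {"twist":[0,0,0],"xyz":[0,3.1,0],"grip":1},
    {"twist":[0,0,0],"xyz":[0,3.9,0],"grip":1}
  ]
}}

```text
clock: 34.42
position: [0.527, 0.1136, 0.2391]
ee_rot: [3.141, 0.001, -0.002]
force: [1.3, 0.2, -1.0]
width: 0.657
```

Request:
{"method": "jog_arm", "body": {
  "moves": [
    {"twist":[0,0,0],"xyz":[0,0.7,0],"grip":1},
    {"twist":[0,0,0],"xyz":[-0.1,1.4,0],"grip":1},
    {"twist":[0,0,0],"xyz":[-0.1,2.15,0],"grip":1},
    {"twist":[0,0,0],"xyz":[-0.1,2.15,0],"grip":1},
    {"twist":[0,0,0],"xyz":[-0.1,2.15,0],"grip":1}
  ]
}}

```text
clock: 35.05
position: [0.5214, -0.0132, 0.2392]
ee_rot: [-3.141, -0.001, 0.002]
force: [0.7, 0.4, -1.9]
width: 0.651
```

```bash
python3 -c "
from h import *
s=st();go(.521,-.016,.127)
"
```

```text
t 35.05 p [ 0.5214 -0.0132  0.2392] a 0.03401114880557866 z [-0.001   0.0004 -1.    ] F [ 0.6677  0.3878 -1.9207] w 0.6508656871569269 q [ 0.0392  0.2825 -0.1461  1.8215  0.0464  1.0419 -1.6948]
twist [-0.0023  0.0056  0.0034] xyz [-0.005   0.0475  1.8698]
```

Request:
{"method": "jog_arm", "body": {
  "moves": [
    {"twist":[0,0,0],"xyz":[0,0.04,0.7],"grip":1},
    {"twist":[0,0,0],"xyz":[0,0.04,1.4],"grip":1},
    {"twist":[0,0,0],"xyz":[0,0.04,1.75],"grip":1},
    {"twist":[0,0,0],"xyz":[0,0.04,1.75],"grip":1},
    {"twist":[0,0,0],"xyz":[0,0.04,1.78],"grip":1}
  ]
}}

```text
clock: 35.67
position: [0.5226, -0.0151, 0.1336]
ee_rot: [-3.141, -0.003, -0.002]
force: [0.3, 0.6, -1.4]
width: 0.651
```

Request:
{"method": "jog_arm", "body": {
  "moves": [
    {"twist":[0,0,0],"xyz":[0,0,0.03],"grip":1},
    {"twist":[0,0,0],"xyz":[0,0,0.06],"grip":1},
    {"twist":[0,0,0],"xyz":[0,0,0.09],"grip":1},
    {"twist":[0,0,0],"xyz":[0,0,0.09],"grip":1}
  ]
}}

```text
clock: 36.17
position: [0.5218, -0.016, 0.1273]
ee_rot: [3.142, 0.001, -0.0]
force: [0.8, 0.2, -1.8]
width: 0.656
```

```bash
python3 -c "
from h import *
s=st()
"
```

```text
t 36.175 p [ 0.5218 -0.016   0.1273] a 0.036500395402138376 z [-0.0001 -0.     -1.    ] F [ 0.8319  0.1592 -1.8284] w 0.656110268913484 q [ 0.0338  0.412  -0.1385  1.9519  0.0785  0.7829 -1.7191]
```

Request:
{"method": "jog_arm", "body": {
  "moves": [
    {"twist":[0,0,0],"xyz":[0,0,0.02],"grip":1},
    {"twist":[0,0,0],"xyz":[0,0,0.04],"grip":1},
    {"twist":[0,0,0],"xyz":[0,0,0.04],"grip":1}
  ]
}}

```text
clock: 36.55
position: [0.522, -0.0161, 0.1266]
ee_rot: [3.141, 0.001, 0.002]
force: [-7.0, -0.7, 20.2]
width: 0.654
```

```bash
python3 -c "
from h import *
s=st();go(.601,.3405,.25)
"
```

```text
t 36.55 p [ 0.522  -0.0161  0.1266] a 0.027579774809051577 z [ 0.001  -0.0003 -1.    ] F [-6.9781 -0.7394 20.206 ] w 0.6543592841043603 q [ 0.0335  0.4128 -0.1382  1.9528  0.0792  0.7801 -1.7199]
twist [ 0.0015 -0.006   0.0028] xyz [ 1.321  -5.9415 -2.0564]
```

Request:
{"method": "jog_arm", "body": {
  "moves": [
    {"twist":[0,0,0],"xyz":[0,0,-0.03],"grip":0.9},
    {"twist":[0,0,0],"xyz":[0,0,-0.03],"grip":-0.5},
    {"twist":[0,0,0],"xyz":[0,0,-0.03],"grip":-1},
    {"twist":[0,0,0],"xyz":[0,0,-0.03],"grip":-1},
    {"twist":[0,0,0],"xyz":[0,0,-0.6],"grip":-1}
  ]
}}

```text
clock: 37.17
position: [0.5201, -0.0161, 0.1592]
ee_rot: [3.141, 0.001, -0.008]
force: [-0.0, 0.1, 0.5]
width: 0.99
```

Request:
{"method": "jog_arm", "body": {
  "moves": [
    {"twist":[0,0,0],"xyz":[0,0,-0.8],"grip":-1},
    {"twist":[0,0,0],"xyz":[0,0,-1.6],"grip":-1},
    {"twist":[0,0,0],"xyz":[0,-0.7,-2],"grip":-1},
    {"twist":[0,0,0],"xyz":[0.2,-1.5,-2],"grip":-1},
    {"twist":[0,0,0],"xyz":[0.4,-2.3,-2],"grip":-1}
  ]
}}

```text
clock: 37.8
position: [0.5461, 0.1232, 0.2815]
ee_rot: [-3.141, 0.0, -0.002]
force: [1.1, -0.5, -0.4]
width: 0.998
```

Request:
{"method": "jog_arm", "body": {
  "moves": [
    {"twist":[0,0,0],"xyz":[0.2,-0.7,0],"grip":-1},
    {"twist":[0,0,0],"xyz":[0.4,-1.5,0],"grip":-1},
    {"twist":[0,0,0],"xyz":[0.7,-2.3,0],"grip":-1},
    {"twist":[0,0,0],"xyz":[0.9,-3.0,0],"grip":-1},
    {"twist":[0,0,0],"xyz":[0.9,-3.64,0],"grip":-1}
  ]
}}

```text
clock: 38.42
position: [0.6002, 0.3418, 0.2801]
ee_rot: [3.141, 0.0, -0.001]
force: [0.4, -0.6, 0.2]
width: 1.0
```

Request:
{"method": "jog_arm", "body": {
  "moves": [
    {"twist":[0,0,0],"xyz":[0,0,0],"grip":-1},
    {"twist":[0,0,0],"xyz":[0,0,0],"grip":-1},
    {"twist":[0,0,0],"xyz":[0,0,0],"grip":-1}
  ]
}}

```text
clock: 38.8
position: [0.6001, 0.3389, 0.281]
ee_rot: [3.141, -0.002, 0.001]
force: [1.0, -0.3, -0.2]
width: 0.998
```

```bash
python3 -c "
from h import *
s=st();im=arm.get_image('wrist')
T=wristT(s)
for P,b in (([.601,.3405],.003),([.5026,.1273],.055),([.608,.142],.055)):
  for z in (b+.006,b+.07):
    c=np.array([*P,z]);u=proj('wrist',c,T);e=proj('wrist',c+[0,.029,0],T);print(u)
    cv2.circle(im,tuple(int(round(v)) for v in u),int(abs(e[0]-u[0])),(255,0,255),1)
cv2.imwrite('pics/w10.png',im)
go(.601,.3405,.0745)
"
```

```text
t 38.8 p [0.6001 0.3389 0.281 ] a -0.06177733703086516 z [ 0.0003 -0.0008 -1.    ] F [ 0.9688 -0.3054 -0.1666] w 0.9976749979345741 q [-0.4563  0.5348 -0.2262  1.3271  0.12    1.2931 -2.2567]
[318.3182 162.5067]
[318.0756 173.5646]
[483.8833 245.8048]
[513.6267 272.582 ]
[486.0191 165.2785]
[519.3786 178.7706]
twist [ 0.0033 -0.0026 -0.006 ] xyz [ 0.014  -0.0262  3.4437]
```

View pics/w10.png

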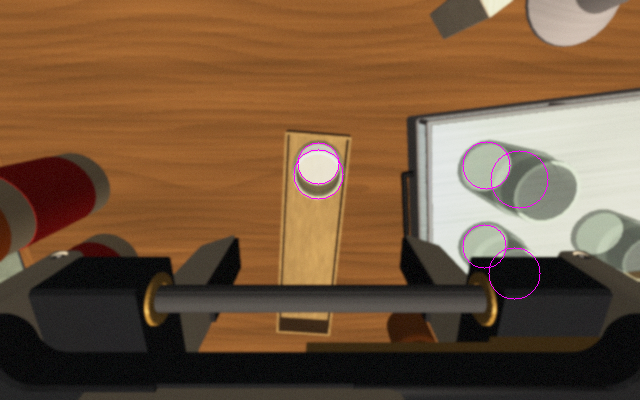

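Jar1 is where predicted, and the plate jars are unmoved. Pick the last.

Request:
{"method": "jog_arm", "body": {
  "moves": [
    {"twist":[0,0,0],"xyz":[0.01,-0.03,0.8],"grip":-1},
    {"twist":[0,0,0],"xyz":[0.01,-0.03,1.7],"grip":-1},
    {"twist":[0,0,0],"xyz":[0.01,-0.03,2.5],"grip":-1},
    {"twist":[0,0,0],"xyz":[0.01,-0.03,3.1],"grip":-1},
    {"twist":[0,0,0],"xyz":[0.01,-0.03,3.3],"grip":-1}
  ]
}}

```text
clock: 39.48
position: [0.5994, 0.3405, 0.0808]
ee_rot: [3.139, -0.001, -0.004]
force: [-0.2, -0.6, 0.5]
width: 0.999
```

Request:
{"method": "jog_arm", "body": {
  "moves": [
    {"twist":[0,0,0],"xyz":[0,0,0.14],"grip":-1},
    {"twist":[0,0,0],"xyz":[0,0,0.14],"grip":-1},
    {"twist":[0,0,0],"xyz":[0,0,0.14],"grip":-0.3},
    {"twist":[0,0,0],"xyz":[0,0,0.14],"grip":1},
    {"twist":[0,0,0],"xyz":[0,0,0.14],"grip":1}
  ]
}}

```text
clock: 40.1
position: [0.6004, 0.3424, 0.0751]
ee_rot: [-3.141, -0.001, -0.001]
force: [0.4, 0.2, -0.3]
width: 0.724
```

Request:
{"method": "jog_arm", "body": {
  "moves": [
    {"twist":[0,0,0],"xyz":[0,0,0],"grip":1},
    {"twist":[0,0,0],"xyz":[0,0,0],"grip":1},
    {"twist":[0,0,0],"xyz":[0,0,0],"grip":1}
  ]
}}

```text
clock: 40.48
position: [0.6003, 0.3423, 0.0748]
ee_rot: [-3.141, -0.001, -0.0]
force: [-1.3, -1.2, 3.2]
width: 0.65
```

```bash
python3 -c "
from h import *
s=st();go(.625,-.004,.29)
"
```

```text
t 40.475 p [0.6003 0.3423 0.0748] a 0.04496858414139447 z [ 0.0003  0.0001 -1.    ] F [-1.3099 -1.2447  3.223 ] w 0.649547012696667 q [-0.4658  0.7118 -0.2103  1.5477  0.175   0.9003 -2.3054]
twist [-0.0006 -0.0015  0.0045] xyz [ 0.4088  5.7724 -3.5871]
```

Request:
{"method": "jog_arm", "body": {
  "moves": [
    {"twist":[0,0,0],"xyz":[0,0,-0.3],"grip":1},
    {"twist":[0,0,0],"xyz":[0,0,-1.1],"grip":1},
    {"twist":[0,0,0],"xyz":[0,0,-2],"grip":1},
    {"twist":[0,0,0],"xyz":[0,0,-2.9],"grip":1},
    {"twist":[0,0,0],"xyz":[0,0,-3.6],"grip":1}
  ]
}}

```text
clock: 41.1
position: [0.6002, 0.3425, 0.2943]
ee_rot: [-3.14, -0.001, -0.003]
force: [0.7, 0.2, -1.3]
width: 0.647
```

Request:
{"method": "jog_arm", "body": {
  "moves": [
    {"twist":[0,0,0],"xyz":[0,0.7,0],"grip":1},
    {"twist":[0,0,0],"xyz":[0,1.5,0],"grip":1},
    {"twist":[0,0,0],"xyz":[0.1,2.3,0],"grip":1},
    {"twist":[0,0,0],"xyz":[0.2,3.1,0],"grip":1},
    {"twist":[0,0,0],"xyz":[0.3,3.9,0],"grip":1}
  ]
}}

```text
clock: 41.72
position: [0.6182, 0.1068, 0.2916]
ee_rot: [-3.141, -0.002, -0.001]
force: [0.4, -0.8, -1.5]
width: 0.645
```

Request:
{"method": "jog_arm", "body": {
  "moves": [
    {"twist":[0,0,0],"xyz":[0.1,0.7,0],"grip":1},
    {"twist":[0,0,0],"xyz":[0.1,1.4,0],"grip":1},
    {"twist":[0,0,0],"xyz":[0.1,1.87,0],"grip":1},
    {"twist":[0,0,0],"xyz":[0.1,1.87,0],"grip":1},
    {"twist":[0,0,0],"xyz":[0.1,1.87,0],"grip":1}
  ]
}}

```text
clock: 42.35
position: [0.6243, -0.0029, 0.2911]
ee_rot: [-3.141, -0.002, -0.001]
force: [0.1, -0.1, -2.0]
width: 0.649
```

```bash
python3 -c "
from h import *
s=st();go(.625,-.004,.1268)
"
```

```text
t 42.35 p [ 0.6243 -0.0029  0.2911] a 0.08884018283809668 z [ 0.0004  0.0009 -1.    ] F [ 0.1023 -0.0642 -2.0075] w 0.649244865713272 q [ 0.0357  0.4121 -0.1701  1.4962  0.0709  1.2388 -1.7127]
twist [-0.0052 -0.0024  0.0089] xyz [0.0101 0.0214 2.7384]
```

Request:
{"method": "jog_arm", "body": {
  "moves": [
    {"twist":[0,0,0],"xyz":[0.01,0.02,0.7],"grip":1},
    {"twist":[0,0,0],"xyz":[0.01,0.02,1.4],"grip":1},
    {"twist":[0,0,0],"xyz":[0.01,0.02,2.1],"grip":1},
    {"twist":[0,0,0],"xyz":[0.01,0.02,2.6],"grip":1},
    {"twist":[0,0,0],"xyz":[0.01,0.02,2.64],"grip":1}
  ]
}}

```text
clock: 42.98
position: [0.6235, -0.0035, 0.1302]
ee_rot: [-3.141, -0.005, 0.007]
force: [0.1, 0.6, -1.3]
width: 0.648
```

Request:
{"method": "jog_arm", "body": {
  "moves": [
    {"twist":[0,0,0],"xyz":[0,0,0.03],"grip":1},
    {"twist":[0,0,0],"xyz":[0,0,0.06],"grip":1},
    {"twist":[0,0,0],"xyz":[0,0,0.09],"grip":1},
    {"twist":[0,0,0],"xyz":[0,0,0.09],"grip":1}
  ]
}}

```text
clock: 43.48
position: [0.6252, -0.0052, 0.1271]
ee_rot: [3.142, 0.001, 0.001]
force: [0.4, 0.3, -0.7]
width: 0.65
```

```bash
python3 -c "
from h import *
s=st()
"
```

```text
t 43.475 p [ 0.6252 -0.0052  0.1271] a 0.032986473673041694 z [ 0.0005 -0.     -1.    ] F [ 0.4411  0.2905 -0.7397] w 0.6504860614057398 q [ 0.0331  0.5561 -0.1624  1.6935  0.1092  0.9003 -1.7434]
```

Request:
{"method": "jog_arm", "body": {
  "moves": [
    {"twist":[0,0,0],"xyz":[0,0,0.015],"grip":1},
    {"twist":[0,0,0],"xyz":[0,0,0.015],"grip":0},
    {"twist":[0,0,0],"xyz":[0,0,0.015],"grip":-0.6},
    {"twist":[0,0,0],"xyz":[0,0,0.015],"grip":-1},
    {"twist":[0,0,0],"xyz":[0,0,0.015],"grip":-1}
  ]
}}

```text
clock: 44.1
position: [0.6251, -0.0051, 0.1258]
ee_rot: [3.142, 0.001, 0.0]
force: [-0.8, -0.4, 0.6]
width: 0.929
```

Request:
{"method": "jog_arm", "body": {
  "moves": [
    {"twist":[0,0,0],"xyz":[0,0,-0.4],"grip":-1},
    {"twist":[0,0,0],"xyz":[0,0,-1.1],"grip":-1},
    {"twist":[0,0,0],"xyz":[0,0,-1.8],"grip":-1},
    {"twist":[0,0,0],"xyz":[0,0,-2.5],"grip":-1},
    {"twist":[0,0,0],"xyz":[0,0,-2.5],"grip":-1}
  ]
}}

```text
clock: 44.72
position: [0.6269, -0.0048, 0.2797]
ee_rot: [-3.141, -0.001, -0.011]
force: [0.4, -0.5, -0.4]
width: 0.999
```

Request:
{"method": "jog_arm", "body": {
  "moves": [
    {"twist":[0,0,0],"xyz":[-0.3,0.7,0],"grip":-1},
    {"twist":[0,0,0],"xyz":[-0.6,1.5,0],"grip":-1},
    {"twist":[0,0,0],"xyz":[-0.65,2.35,0],"grip":-1},
    {"twist":[0,0,0],"xyz":[-0.65,2.35,0],"grip":-1},
    {"twist":[0,0,0],"xyz":[-0.65,2.35,0],"grip":-1}
  ]
}}

```text
clock: 45.35
position: [0.5859, -0.1455, 0.275]
ee_rot: [-3.141, -0.001, 0.002]
force: [0.6, 0.5, -0.2]
width: 1.001
```

```bash
python3 -c "
from h import *
s=st();im=arm.get_image('wrist')
T=wristT(s)
c0=np.array([.586,-.1463,0]);print(proj('wrist',c0+[0,0,.092],T))
for z,r in ((.092,.026),(.062,.038),(.055,.046)):
  pts=[proj('wrist',c0+[r*np.cos(t),r*np.sin(t),z],T) for t in np.linspace(0,6.283,60)]
  cv2.polylines(im,[np.int32(np.round(pts))],True,(255,0,255),1)
a=.118
p=proj('wrist',c0+[.05*np.cos(a),.05*np.sin(a),.055],T);q=proj('wrist',c0+[.08*np.cos(a),.08*np.sin(a),.055],T)
cv2.line(im,*[tuple(int(round(v)) for v in k) for k in (p,q)],(0,255,0),1)
m=np.linalg.norm
print(p); cv2.imwrite('pics/w11raw.png',im)
c=im[60:260,180:460]; cv2.imwrite('pics/w11.png',cv2.resize(c,None,fx=2.8,fy=2.8,interpolation=cv2.INTER_CUBIC))
cv2.imwrite('pics/top1.png',arm.get_image('top'))
"
```

```text
t 45.35 p [ 0.5859 -0.1455  0.275 ] a 0.04191884519086819 z [-0.0011  0.0009 -1.    ] F [ 0.602   0.4734 -0.2452] w 1.0005690596502486 q [ 0.2498  0.3862 -0.1333  1.5747  0.0532  1.1855 -1.4639]
[320.4573 179.4959]
[315.3467 129.0427]
```

View pics/w11.png

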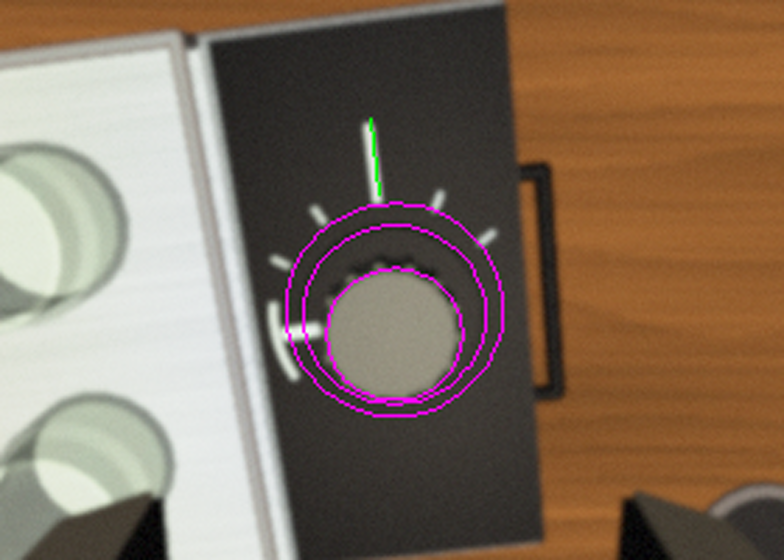

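The wheel overlay fits within 1 px. Pointer spans (283,331)–(322,328); the mark spans (376,203)–(369,124). Compute angles.

```bash
python3 - <<'E'
from h import *
s=st();T=wristT(s)
F=lambda x,y:(180+x/2.8,60+y/2.8)
c=ray('wrist',F(394,335),.092,T);print("wheel top",c)
ang=lambda p:(np.degrees(np.arctan2(p[1]-c[1],p[0]-c[0])),np.hypot(*(p-c)[:2]))
for n,u,z in (("tip",(283,331),.06),("inner",(322,328),.06),("markin",(376,203),.055),("markout",(369,124),.055)): print(n,ang(ray('wrist',F(*u),z,T)))
# arcs: auto white extraction
im=cv2.imread('pics/w11raw.png')
go(c[0],c[1],.15,50)
go(c[0],c[1],.15,0)
E
```

```text
t 45.45 p [ 0.5863 -0.1444  0.2753] a 0.17079964647504764 z [-0.0006  0.001  -1.    ] F [-0.864   1.1879  0.1216] w 0.9988317646299268 q [ 0.2485  0.3859 -0.134   1.5743  0.0533  1.1857 -1.4637]
wheel top [ 0.5862 -0.1454  0.092 ]
tip (np.float64(98.23736175255534), np.float64(0.04728689823552826))
inner (np.float64(100.12539073650409), np.float64(0.030782489800789865))
markin (np.float64(9.265848928066024), np.float64(0.04659841536858826))
markout (np.float64(7.567891408708451), np.float64(0.07756155017079852))
twist [-0.0068  0.0007 -4.9829] xyz [0.0001 0.0198 2.0889]
twist [-0.0056  0.0034  0.0171] xyz [0.0001 0.0198 2.0889]
```

Request:
{"method": "jog_arm", "body": {
  "moves": [
    {"twist":[0,0,-1],"xyz":[0,0.02,0.4],"grip":-0.4},
    {"twist":[0,0,-2],"xyz":[0,0.02,0.8],"grip":-0.4},
    {"twist":[0,0,-3],"xyz":[0,0.02,1.2],"grip":-0.4},
    {"twist":[0,0,-4],"xyz":[0,0.02,1.6],"grip":-0.4},
    {"twist":[0,0,-5],"xyz":[0,0.02,2.0],"grip":-0.4}
  ]
}}

```text
clock: 46.08
position: [0.5865, -0.1455, 0.155]
ee_rot: [-2.841, -1.34, -0.001]
force: [0.1, -0.2, -0.3]
width: 0.7
```

Request:
{"method": "jog_arm", "body": {
  "moves": [
    {"twist":[0,0,0],"xyz":[0,0,0],"grip":-0.4},
    {"twist":[0,0,0],"xyz":[0,0,0],"grip":-0.4},
    {"twist":[0,0,0],"xyz":[0,0,0],"grip":-0.4}
  ]
}}

```text
clock: 46.45
position: [0.5869, -0.1471, 0.1571]
ee_rot: [2.847, 1.326, 0.002]
force: [1.4, -0.4, 0.2]
width: 0.696
```

```bash
python3 -c "
from h import *
s=st();go(.586,-.1458,.084,50)
"
```

```text
t 46.45 p [ 0.5869 -0.1471  0.1571] a 49.94358250943276 z [ 0.0019 -0.0004 -1.    ] F [ 1.391  -0.4442  0.2474] w 0.6962238485562289 q [ 0.3763  0.509  -0.3152  1.7093  0.187   0.9508 -0.7095]
twist [ 0.0102 -0.0052 -0.0056] xyz [ 0.0048 -0.0277  1.2177]
```

Request:
{"method": "jog_arm", "body": {
  "moves": [
    {"twist":[0,0,0],"xyz":[0,-0.02,0.5],"grip":-0.4},
    {"twist":[0,0,0],"xyz":[0,-0.02,1],"grip":-0.4},
    {"twist":[0,0,0],"xyz":[0,-0.02,1.2],"grip":-0.4},
    {"twist":[0,0,0],"xyz":[0,-0.02,1.2],"grip":-0.4},
    {"twist":[0,0,0],"xyz":[0,-0.02,1.2],"grip":-0.3}
  ]
}}

```text
clock: 47.08
position: [0.5861, -0.1466, 0.0851]
ee_rot: [2.846, 1.328, 0.002]
force: [0.9, -0.2, -0.1]
width: 0.662
```

Request:
{"method": "jog_arm", "body": {
  "force": 20,
  "moves": [
    {"twist":[0,0,0],"xyz":[0,0,0],"grip":0},
    {"twist":[0,0,0],"xyz":[0,0,0],"grip":1},
    {"twist":[0,0,0],"xyz":[0,0,0],"grip":1},
    {"twist":[0,0,0],"xyz":[0,0,0],"grip":1}
  ]
}}

```text
clock: 47.58
position: [0.5853, -0.1461, 0.0848]
ee_rot: [-2.847, -1.329, -0.001]
force: [-2.7, 1.7, 5.1]
width: 0.564
```

```bash
python3 -c "
from h import *
s=st()
"
```

```text
t 47.575 p [ 0.5853 -0.1461  0.0848] a 50.049956788201904 z [ 0.0004  0.0002 -1.    ] F [-2.6889  1.6934  5.0859] w 0.5637223668328503 q [ 0.3598  0.5918 -0.2951  1.7758  0.2263  0.8068 -0.7425]
```

Gripped the wheel (52 mm). Turn clockwise about 91°.

Request:
{"method": "jog_arm", "body": {
  "moves": [
    {"twist":[0,0,1],"xyz":[0,0,0],"grip":1},
    {"twist":[0,0,2],"xyz":[0,0,0],"grip":1},
    {"twist":[0,0,3],"xyz":[0,0,0],"grip":1},
    {"twist":[0,0,4],"xyz":[0,0,0],"grip":1},
    {"twist":[0,0,4.6],"xyz":[0,0,0],"grip":1}
  ]
}}

```text
clock: 48.2
position: [0.5847, -0.145, 0.0848]
ee_rot: [-3.138, -0.105, 0.001]
force: [-5.5, 4.5, 8.5]
width: 0.561
```

Request:
{"method": "jog_arm", "body": {
  "moves": [
    {"twist":[0,0,1],"xyz":[0,0,0],"grip":1},
    {"twist":[0,0,2],"xyz":[0,0,0],"grip":1},
    {"twist":[0,0,3],"xyz":[0,0,0],"grip":1},
    {"twist":[0,0,4],"xyz":[0,0,0],"grip":1},
    {"twist":[0,0,4.5],"xyz":[0,0,0],"grip":1}
  ]
}}

```text
clock: 48.82
position: [0.5851, -0.1439, 0.0848]
ee_rot: [-2.94, 1.101, 0.002]
force: [-4.6, 6.5, 8.4]
width: 0.559
```

Request:
{"method": "jog_arm", "body": {
  "moves": [
    {"twist":[0,0,0],"xyz":[0,0,0],"grip":1},
    {"twist":[0,0,0],"xyz":[0,0,0],"grip":1},
    {"twist":[0,0,0],"xyz":[0,0,0],"grip":1}
  ]
}}

```text
clock: 49.2
position: [0.5851, -0.1439, 0.0848]
ee_rot: [-2.942, 1.096, 0.002]
force: [-3.6, 7.4, 8.7]
width: 0.563
```

```bash
python3 -c "
from h import *
s=st()
"
```

```text
t 49.2 p [ 0.5851 -0.1439  0.0848] a -40.854121466060924 z [-0.0003  0.003  -1.    ] F [-3.5985  7.4007  8.6584] w 0.5629605769829699 q [ 0.0644  0.571   0.1296  1.8036 -0.1042  0.7744 -2.0355]
```

Request:
{"method": "jog_arm", "body": {
  "moves": [
    {"twist":[0,0,0],"xyz":[0,0,0],"grip":0.3},
    {"twist":[0,0,0],"xyz":[0,0,0],"grip":-0.2},
    {"twist":[0,0,0],"xyz":[0,0,0],"grip":-0.4},
    {"twist":[0,0,0],"xyz":[0,0,0],"grip":-0.4},
    {"twist":[0,0,0],"xyz":[0,0,-0.3],"grip":-0.4}
  ]
}}

```text
clock: 49.82
position: [0.5842, -0.1466, 0.1013]
ee_rot: [2.942, -1.099, -0.004]
force: [-0.5, -0.7, 0.2]
width: 0.698
```

Request:
{"method": "jog_arm", "body": {
  "moves": [
    {"twist":[0,0,0],"xyz":[0,0,-0.9],"grip":-0.4},
    {"twist":[0,0,0],"xyz":[0,0,-1.7],"grip":-0.4},
    {"twist":[0,0,-1],"xyz":[0,0,-2.5],"grip":-0.6},
    {"twist":[0,0,-2],"xyz":[0,0,-2.9],"grip":-1},
    {"twist":[0,0,-3],"xyz":[0,0,-2.9],"grip":-1}
  ]
}}

```text
clock: 50.45
position: [0.5864, -0.1471, 0.28]
ee_rot: [3.127, -0.292, 0.009]
force: [-0.4, 0.0, -0.6]
width: 0.963
```

Request:
{"method": "jog_arm", "body": {
  "moves": [
    {"twist":[0,0,-1],"xyz":[0,0,0],"grip":-1},
    {"twist":[0,0,-1.1],"xyz":[0,0,0],"grip":-1},
    {"twist":[0,0,-1.1],"xyz":[0,0,0],"grip":-1},
    {"twist":[0,0,-1.1],"xyz":[0,0,0],"grip":-1}
  ]
}}

```text
clock: 50.95
position: [0.5852, -0.1466, 0.276]
ee_rot: [3.141, -0.002, 0.0]
force: [-0.1, 0.5, -0.8]
width: 1.0
```

```bash
cat > m.py <<'E'
from h import *
s=st();im=arm.get_image('wrist');T=wristT(s)
cv2.imwrite('pics/w12.png',im)
c=np.array([.5862,-.1454])
# polar brightness map on the plane z=.06 : pointer r 33-45, marks r 50-75 (z=.055)
A=np.radians(np.arange(-60,130,.5)); P=arm.camera_params('wrist')
g=cv2.cvtColor(im,cv2.COLOR_BGR2GRAY).astype(np.float32)
def samp(r0,r1,z):
    rr=np.linspace(r0,r1,12)
    uv=np.array([[proj('wrist',[c[0]+r*np.cos(a),c[1]+r*np.sin(a),z],T) for r in rr] for a in A],np.float32)
    return cv2.remap(g,uv[...,0],uv[...,1],cv2.INTER_LINEAR).mean(1)
for n,v in (("pointer",samp(.034,.045,.060)),("mark",samp(.052,.072,.055))):
    w=np.clip(v-np.median(v)-35,0,None); i=v.argmax()
    k=slice(max(0,i-14),i+15); d=np.degrees(A)
    print(n,"peak",d[i],v[i],"centroid",(w[k]*d[k]).sum()/w[k].sum())
E
python3 m.py
```

```text
t 50.95 p [ 0.5852 -0.1466  0.276 ] a -0.0894327164184342 z [ 0.0001 -0.0002 -1.    ] F [-0.0743  0.4711 -0.7861] w 0.9996040174929192 q [ 0.1464  0.3769  0.0145  1.5851 -0.0056  1.1796 -1.4103]Traceback (most recent call last):
  File "m.py", line 12, in <module>
    for n,v in (("pointer",samp(.034,.045,.060)),("mark",samp(.052,.072,.055))):
                           ~~~~^^^^^^^^^^^^^^^^
  File "m.py", line 10, in samp
    uv=np.array([[proj('wrist',[c[0]+r*np.cos(a),c[1]+r*np.sin(a),z],T) for r in rr] for a in A],np.float32)
                  ~~~~^^^^^^^^^^^^^^^^^^^^^^^^^^^^^^^^^^^^^^^^^^^^^^^^^
  File "h.py", line 13, in proj
    p=arm.camera_params(cam); T=p["T"] if T is None else T
ValueError: time passes only in moves, steps and waits
```

```bash
cat >> h.py <<'E'
_c={}
def cp(n):
    if n not in _c: _c[n]=arm.camera_params(n)
    return _c[n]
def proj(cam,P,T=None):
    p=cp(cam); T=p["T"] if T is None else T
    q=p["mtx"]@(T[:3,:3].T@(np.asarray(P,float)-T[:3,3])); return q[:2]/q[2]
E
sed -i "s/; P=arm.camera_params('wrist')//" m.py; python3 m.py
python3 -c "
import cv2,numpy as np
a=cv2.resize(cv2.imread('pics/w12.png')[60:260,180:460],None,fx=2,fy=2,interpolation=cv2.INTER_CUBIC)
cv2.imwrite('pics/w12c.png',a)"
```

```text
t 51.0 p [ 0.5852 -0.1465  0.2759] a -0.05463955937201271 z [-0.0001 -0.0001 -1.    ] F [-0.4513 -0.4956 -0.3327] w 0.9975348581423887 q [ 0.1464  0.377   0.0144  1.5852 -0.0056  1.1796 -1.4098]
pointer peak 8.5 233.97209 centroid 8.371445848128994
mark peak 7.0 218.60262 centroid 7.144423342639977
```

Pointer at 8.4°, mark at 7.1° – within ~0.02 rad. Move clear and make a last check.

Request:
{"method": "jog_arm", "body": {
  "moves": [
    {"twist":[0,0,0],"xyz":[0,0,-0.8],"grip":-1},
    {"twist":[0,0,0],"xyz":[0,0.6,-1.2],"grip":-1},
    {"twist":[0,0,0],"xyz":[0,1.4,-1.2],"grip":-1},
    {"twist":[0,0,0],"xyz":[-0.2,2.2,-1.2],"grip":-1},
    {"twist":[0,0,0],"xyz":[-0.4,3,-1.2],"grip":-1}
  ]
}}

```text
clock: 51.68
position: [0.561, -0.3279, 0.3478]
ee_rot: [3.142, 0.0, -0.0]
force: [0.5, -1.1, -0.4]
width: 1.001
```

Request:
{"method": "jog_arm", "body": {
  "moves": [
    {"twist":[0,0,0],"xyz":[-0.2,0.8,0],"grip":-1},
    {"twist":[0,0,0],"xyz":[-0.6,1.6,0],"grip":-1},
    {"twist":[0,0,0],"xyz":[-1.0,2.4,0],"grip":-1},
    {"twist":[0,0,0],"xyz":[-1.5,3.2,0],"grip":-1},
    {"twist":[0,0,0],"xyz":[-2,3.7,0],"grip":-1}
  ]
}}

```text
clock: 52.3
position: [0.4397, -0.5509, 0.3471]
ee_rot: [3.141, -0.003, -0.002]
force: [-0.5, 0.0, -0.1]
width: 1.0
```

Request:
{"method": "jog_arm", "body": {
  "moves": [
    {"twist":[0,0,0],"xyz":[0,0,0],"grip":-1},
    {"twist":[0,0,0],"xyz":[0,0,0],"grip":-1},
    {"twist":[0,0,0],"xyz":[0,0,0],"grip":-1}
  ]
}}

```text
clock: 52.68
position: [0.443, -0.5474, 0.3478]
ee_rot: [-3.141, -0.005, -0.001]
force: [0.5, 0.3, 0.4]
width: 0.997
```

```bash
python3 -c "
from h import *
st()
t=arm.get_image('top');cv2.imwrite('pics/top2.png',t)
w=cv2.imread('pics/w12.png')
a=cv2.resize(t[70:320,110:510],None,fx=2,fy=2,interpolation=cv2.INTER_CUBIC)[:, :800]
b=cv2.resize(w[90:190,250:390],(140,100))
a[400:500,0:140]=b
cv2.imwrite('pics/final.png',a)
"
```

```text
t 52.675 p [ 0.443  -0.5474  0.3478] a 0.16588475189038168 z [ 0.0005  0.0007 -1.    ] F [0.4692 0.255  0.3843] w 0.9971666279618163 q [ 0.7336  0.5213  0.1443  1.189  -0.0732  1.4363 -0.6991]
```

View pics/final.png

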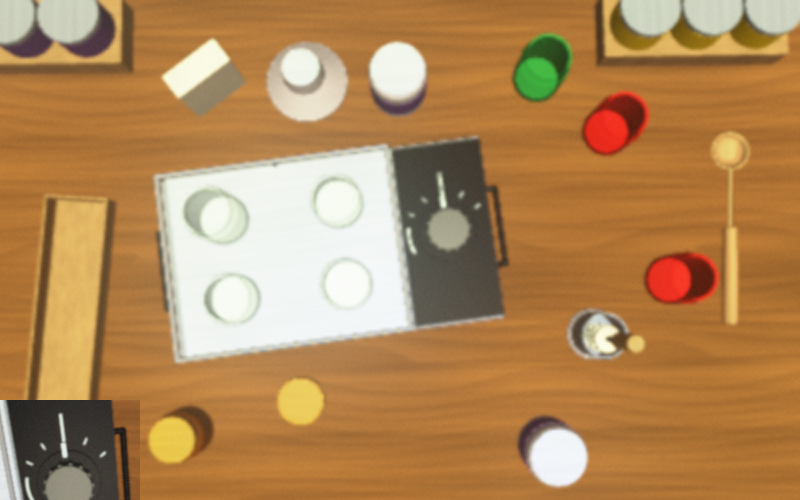

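The final view shows all four jars upright inside the rail, the carton empty, the brush in its holder, and the pointer in line with the long mark. Handing in.

```bash
python3 -c "
from h import *
print(arm.sign_off())"
```

```text
the job is handed in; nothing more can be done
None
```

The job is handed in at about 53 s on the robot's clock; no verdict was reported. I brushed the tall jar and put the brush back in its holder. Then I stood the tall jar and the three low jars from the carton on the hot plate. After that I turned the wheel clockwise about 91° to the keep-warm mark.

**Brushing:** The first two strokes stopped up to about 4 mm short of the bottom. I then pressed until the force rose to 11.5 N and made another full stroke. The brush touched bottom again at the same height, but only lightly (1.5 N), with the upper half of the jar in between.

**Last checks:**
- **Jars:** The last overhead view shows all four upright inside the rail and the carton empty.
- **Brush and other items:** That view also shows the brush standing in its holder. The honey and the other items in view look to be where they started.
- **Pointer:** The wrist camera put the pointer at 8.4° and the mark at 7.1°, so they disagree by about 0.02 rad. That is close to the measuring error.
- **Force:** The highest force I read was about 20 N, when setting one low jar on the plate.
- **Knocked jar:** I saw no jar knocked aside at any point.

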